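# Find the roller gap with gauge leaves

### The arm

A 7-joint arm with a two-finger parallel gripper is mounted at the origin on a cart in front of the work surface, level with it; the furniture and walls round the work are solid. World frame = base frame: x ahead of the robot, y to its left, z up, the work surface at z = 0. Lengths are in m, angles in rad, forces in N, time in s.
With the tool pointing down it reaches from about 0.4 to 0.75 m from the base axis. Payload 19.5 kg.
Tool frame: the origin (TCP) lies midway between the tips of the shut fingers; the grasp point (between the pads) lies 19 mm behind it; x points along the fingers, y is the direction in which the jaws open and shut, and the axes are right-handed (so a half turn about x gives the same grasp; the last joint's range is limited). The gripper opens to 85 mm and grips with 20 to 120 N. Pads are 22 mm wide; open, the fingers measure 114 mm over their backs; the gripper's body (76 mm by 85 mm) begins 54 mm behind the grasp point. The pads swing forward as they close: fully open they stand 13 mm farther back than shut.
Start: joints at [-1.327, 0.707, -0.028, 1.485, 0.022, 0.951, -0.075], TCP at [0.162, 0.552, 0.231] pointing down, gripper open.
Joint ranges: [-2.71, 2.71], [-0.32, 2.16], [-1.57, 1.52], [0, 2.45], [-1.46, 4.6], [0, 2.02], [-2.83, 2.83]. Speed limits (rad/s): [1.89, 1.89, 2.57, 2.57, 3.01, 3.01, 3.01].

### API

Orientations are given as a rotation vector (axis times angle).
In Python, from cell import r, eyes gives the robot as it stands.
- The arm moves only by the tool drive_tool, never from a script. Its argument "moves" is a list that holds one entry, the list of rows, each a list of 6 numbers: the shift along the tool's x, y, z in mm, then the turn, a rotation vector about the tool's x, y, z in units of 8 degrees (1.0 is 8 degrees). A call has exactly 5 rows; each row shifts and turns the commanded pose from where the row before left it, along the tool's axes as they then stand; what a row does not reach is not made up. A row lasts 1/10 s, in which the tool goes at most 50 mm and 8.59 degrees, less where a joint would pass 70% of its speed; a pose out of reach is approached as far as the arm can. A call with a gripper value outside its range is refused whole. "hand" is the opening, from -1 (shut) to 1 (fully open), set as the call begins (left out, the last holds). The fingers move at their own pace and stop on an object; "grip_force" is the grip in N (left out, the last holds). Time passes only in rows, so rows that do not move let the fingers close, or fill a call up. It gives the time, the measured TCP pose, the force and the opening at its end, in the units of the state.
- r.read_state(): the state, without advancing time (a new reading comes with each control period).
- eyes.capture(name): name is "side" or "top"; returns a dict with "image" (420x560x3 uint8, red, green, blue), "range_z" (420x560 float32, m along the optical axis (not along the pixel's ray), 0 where there is no reading), "mtx" (3x3 intrinsics, pixels), "distortion" ([k1, k2, p1, p2, k3] as OpenCV has them; the pictures are not rectified), "eye" and "rotation" of the camera in the world. Camera axes: x right, y down, z forward; pixel columns grow to the right and rows downward; lengths in m; the calibration is good to about 2 mm. A picture is of the moment at which its call begins.
- r.finish_job(): hands the job in, once; it reports no verdict.
The state is a dict: "time": time; "joint_pos": joint angles; "joint_velocities": joint speeds; "joint_efforts": joint torques, N m; "position": TCP position; "eef_rot": TCP orientation; "contact_force": force on the tool from outside, world axes, zero at the start; "ft_torque": the same for the moment, N m; "width": opening from 0.0 (shut) to 1.0 (fully open).
Only numpy, scipy, OpenCV 4.12 (cv2) and the standard library are available. Lean on these libraries where they do the work, as an engineer would, in place of code of your own. Each camera call takes 0.05 s, during which the arm holds its last target.

### The job

The dial of this dough roller has slipped, so find the gap its rollers are really set to. Starting with the thinnest gauge leaf and going up one size at a time, lower each leaf gently between the rollers, down to the tray below them: put a leaf that slides loosely back into its own slot in the stand, and leave the first one that the rollers grip standing there, pushed right down and let go. Never force the rollers with a leaf thicker than that, and leave everything else alone.

Things in the scene. Friction and masses are not known exactly. Their poses are not given: they have to be found in the camera images.
- nip (a point): On the working face of the dough roller's fixed front roller, mid-length, level with the roller axes, 75 mm above the worktop. x points level across the gap to the back roller, y along the rollers, z up. The gap starts at x = 0; its width, between 4 and 10 mm, is unknown. Tray 45 mm below. A leaf with its tip on the tray has its handle's centre 55 mm above, at x = half its thickness if it touches the fixed roller.
- roller_frame: Dough roller: steel frame with red sides, foot 128 x 150 mm, fixed; two level steel rollers side by side, 36 mm across, 112 mm long, not turning, fed from above; their tops 93 mm above the worktop. Sloping dough guides outside them end 102 mm up. Origin on the worktop below the nip point, same axes.
- back_roller (a joint): How far (m) the back roller is pushed back from its stop: 0 at rest whatever the gap, at most 0.008. Springs hold it to the stop with 6 N, plus 1.5 N per mm. A leaf thinner than the gap drops to the tray by its own weight when let go; a thicker one pushes the roller back and is held by friction (coefficient about 0.6).
- stand: Pale wooden block, 184 (x) x 54 (y) x 60 (z) mm, fixed; origin at the centre of its underside. Four slots, 50 mm deep, 2.5 mm wider and longer than the blades with chamfered mouths, hold the leaves upright in order of thickness at x = -69 (yellow), -23 (green), +23 (blue), +69 mm (red), y = 0. A leaf in its slot has its handle's centre 110 mm above the worktop, its thickness along x.
- yellow_handle (a point): 4 mm gauge leaf, about 50 g: the centre of its yellow plastic handle, 16 mm thick (x), 34 mm wide (y), 40 mm high (z). Below the handle an upright steel blade, 4 mm thick and 30 mm wide, runs down 80 mm to its tip (edges rounded), 100 mm below this point.
- leaf_yellow: The same 4 mm leaf with the yellow handle, by its tip: origin at the middle of the tip, z up to the handle, 100 mm below the handle's centre.
- green_handle (a point): 7 mm gauge leaf, about 50 g: the centre of its green plastic handle, 16 mm thick (x), 34 mm wide (y), 40 mm high (z). Below the handle an upright steel blade, 7 mm thick and 30 mm wide, runs down 80 mm to its tip (edges rounded), 100 mm below this point.
- leaf_green: The same 7 mm leaf with the green handle, by its tip: origin at the middle of the tip, z up to the handle, 100 mm below the handle's centre.
- blue_handle (a point): 10 mm gauge leaf, about 50 g: the centre of its blue plastic handle, 16 mm thick (x), 34 mm wide (y), 40 mm high (z). Below the handle an upright steel blade, 10 mm thick and 30 mm wide, runs down 80 mm to its tip (edges rounded), 100 mm below this point.
- leaf_blue: The same 10 mm leaf with the blue handle, by its tip: origin at the middle of the tip, z up to the handle, 100 mm below the handle's centre.
- red_handle (a point): 13 mm gauge leaf, about 50 g: the centre of its red plastic handle, 16 mm thick (x), 34 mm wide (y), 40 mm high (z). Below the handle an upright steel blade, 13 mm thick and 30 mm wide, runs down 80 mm to its tip (edges rounded), 100 mm below this point.
- leaf_red: The same 13 mm leaf with the red handle, by its tip: origin at the middle of the tip, z up to the handle, 100 mm below the handle's centre.
- soup_tin_mid (a point): Bystander: green soup tin, 75 mm across, 58 mm high; its centre.
- cup_mid (a point): Bystander: small espresso cup, 62 x 92 x 51 mm; its centre.
- shaker_mid (a point): Bystander: salt shaker, 44 mm across, 90 mm high; its centre.
Not all that is in view belongs to the job. Leave any purple or white look-alike of the leaf_green alone.

How it is judged:
On the way, in this order (a step that is already met when the one before it is completed fails the run):
1. the 4 mm yellow leaf is lowered between the rollers, its tip at least 20 mm below the roller axes, the other leaves still in the stand (x of yellow_handle in the frame of nip between -0.01 and 0.02 m and y of yellow_handle in the frame of nip between -0.042 and 0.042 m and z of yellow_handle in the frame of nip below 0.08 m and x of green_handle in the frame of stand between -0.031 and -0.015 m and y of green_handle in the frame of stand between -0.008 and 0.008 m and z of each of green_handle, blue_handle, red_handle in the frame of stand below 0.116 m and x of blue_handle in the frame of stand between 0.015 and 0.031 m and y of blue_handle in the frame of stand between -0.008 and 0.008 m and x of red_handle in the frame of stand between 0.061 and 0.077 m and y of red_handle in the frame of stand between -0.008 and 0.008 m), for 0.1 s.
2. the 7 mm green leaf is lowered likewise, with the yellow one back in its slot (x of green_handle in the frame of nip between -0.01 and 0.02 m and y of green_handle in the frame of nip between -0.042 and 0.042 m and z of green_handle in the frame of nip below 0.08 m and x of yellow_handle in the frame of stand between -0.077 and -0.061 m and y of yellow_handle in the frame of stand between -0.008 and 0.008 m and z of each of yellow_handle, blue_handle, red_handle in the frame of stand below 0.116 m and x of blue_handle in the frame of stand between 0.015 and 0.031 m and y of blue_handle in the frame of stand between -0.008 and 0.008 m and x of red_handle in the frame of stand between 0.061 and 0.077 m and y of red_handle in the frame of stand between -0.008 and 0.008 m), for 0.1 s.
At the end, for the whole second after the job is handed in: One leaf stands within 0.15 rad of upright between the rollers, tip within 6 mm of the tray, gripped (over 1 N on the fixed roller), the back roller pushed back less than 3.4 mm (so no thinner leaf would bind); the other three are fully down in their own slots; all at rest (((x of green_handle in the frame of nip between -0.01 and 0.02 m and y of green_handle in the frame of nip between -0.042 and 0.042 m and z of green_handle in the frame of nip below 0.061 m and angle between green_handle's own z axis and vertical below 0.15 rad and contact force between leaf_green and roller_frame above 1 N and linear speed of leaf_green below 0.01 m/s and x of yellow_handle in the frame of stand between -0.077 and -0.061 m and y of yellow_handle in the frame of stand between -0.008 and 0.008 m and z of each of yellow_handle, blue_handle, red_handle in the frame of stand below 0.116 m and x of blue_handle in the frame of stand between 0.015 and 0.031 m and y of blue_handle in the frame of stand between -0.008 and 0.008 m and x of red_handle in the frame of stand between 0.061 and 0.077 m and y of red_handle in the frame of stand between -0.008 and 0.008 m) or (x of blue_handle in the frame of nip between -0.01 and 0.02 m and y of blue_handle in the frame of nip between -0.042 and 0.042 m and z of blue_handle in the frame of nip below 0.061 m and angle between blue_handle's own z axis and vertical below 0.15 rad and contact force between leaf_blue and roller_frame above 1 N and linear speed of leaf_blue below 0.01 m/s and x of yellow_handle in the frame of stand between -0.077 and -0.061 m and y of yellow_handle in the frame of stand between -0.008 and 0.008 m and z of each of yellow_handle, green_handle, red_handle in the frame of stand below 0.116 m and x of green_handle in the frame of stand between -0.031 and -0.015 m and y of green_handle in the frame of stand between -0.008 and 0.008 m and x of red_handle in the frame of stand between 0.061 and 0.077 m and y of red_handle in the frame of stand between -0.008 and 0.008 m)) and value of joint back_roller below 0.0034 m); the robot touches nothing.
It fails at once if the back roller is forced back more than 4 mm (value of joint back_roller above 0.004 m).
It fails at once if the dough roller is pushed with more than 35 N (contact force between anything else and roller_frame above 35 N).
It fails at once if a bystander is moved more than 20 mm (distance of any of soup_tin_mid, cup_mid, shaker_mid from where it was at the start of the episode above 0.02 m).
It also fails if it takes over 72 s, if anything falls off the work surface, if the arm or the gripper's body presses on something with over 40 N, if the wrist force passes 120 N, or if a joint passes its speed limit or range.

## Working session

There is one attempt and no reset: what is moved stays moved. The work goes in short steps, Python scripts to look and compute and a tool call to move; the robot and the scene stay as the last step left them, time stands still between calls to the robot, and variables do not carry over. Pictures are saved under pics/ and viewed, and the job is handed in when it is done.

Besides the shell and the picture viewer there is one more tool, called after "Call:" as name([rows], argument=value, ...), one row to a line, values as JSON. drive_tool: Moves the arm, as the interface text tells. Its arguments: {"type":"object","properties":{"moves":{"type":"array"},"hand":{"type":"number"},"grip_force":{"type":"number"}},"required":["moves"]}

```bash
ls; mkdir -p pics; python3 - <<'E'
from cell import r, eyes
import cv2, numpy as np, pickle
s=r.read_state(); print({k:np.round(v,3).tolist() for k,v in s.items()})
for n in ("side","top"):
    c=eyes.capture(n); pickle.dump(c,open(f"{n}0.pkl","wb"))
    cv2.imwrite(f"pics/{n}0.png",c["image"][:,:,::-1])
    print(n,c["mtx"].tolist(),c["distortion"],c["eye"],c["rotation"])
E
```

```text
pics
{'time': 0.0, 'joint_pos': [-1.327, 0.707, -0.028, 1.485, 0.022, 0.951, -0.075], 'joint_velocities': [-0.002, -0.001, 0.0, -0.001, 0.001, -0.001, 0.001], 'joint_efforts': [-0.001, -88.322, 1.235, -23.616, 0.017, 0.007, 0.0], 'position': [0.162, 0.551, 0.231], 'eef_rot': [0.223, 1.559, -0.225], 'contact_force': [0.806, 0.027, -0.48], 'ft_torque': [0.02, -0.01, -0.019], 'width': 1.0}
side [[429.2431480866743, 0.0, 270.65480439226764], [0.0, 429.2431480866743, 210.97323606821467], [0.0, 0.0, 1.0]] [0.04275677 0.         0.         0.         0.        ] [0.41584504 0.75257091 0.41432365] [-0.23788015  2.53550093 -1.67770099]
top [[499.45411111656125, 0.0, 266.93537555736], [0.0, 499.45411111656125, 201.98642335323174], [0.0, 0.0, 1.0]] [-0.09966055  0.          0.          0.          0.        ] [ 0.49187313 -0.02631641  1.03223931] [-2.1992046   2.20214895 -0.11090573]
```

View pics/side0.png

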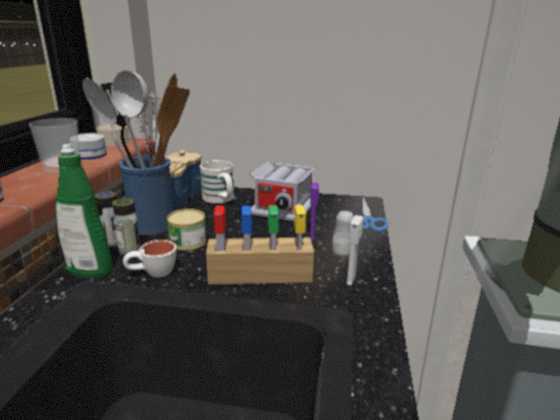

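View pics/top0.png

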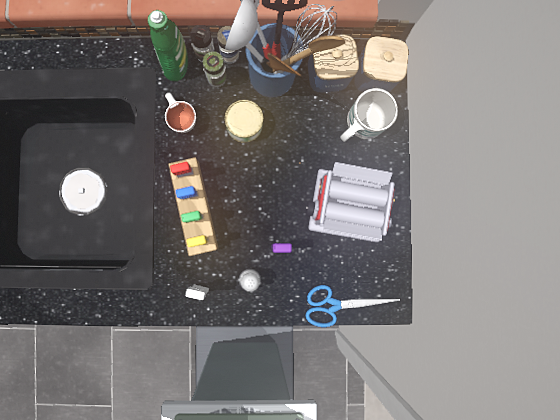

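```bash
cat > h.py <<'E'
import cv2, numpy as np, pickle
def load(n): return pickle.load(open(n+".pkl","rb"))
def R(c):
    q=np.asarray(c["rotation"]); return cv2.Rodrigues(q)[0] if q.size==3 else q
def cloud(c):
    h,w=c["range_z"].shape
    u,v=np.meshgrid(np.arange(w),np.arange(h))
    p=cv2.undistortPoints(np.stack([u,v],-1).reshape(-1,1,2).astype(float),c["mtx"],c["distortion"]).reshape(h,w,2)
    P=np.dstack([p,np.ones((h,w))])*c["range_z"][...,None]
    return P@R(c).T+c["eye"]
def ray(c,uv,z):
    p=cv2.undistortPoints(np.array(uv,float).reshape(-1,1,2),c["mtx"],c["distortion"]).reshape(-1,2)
    d=np.c_[p,np.ones(len(p))]@R(c).T
    return c["eye"]+d*((z-c["eye"][2])/d[:,2])[:,None]
E
python3 - <<'E'
from h import *
t=load("top0"); s=load("side0")
im=t["image"][:,:,::-1]
cv2.imwrite("pics/top0roll.png",cv2.resize(im[155:250,300:405],None,fx=6,fy=6,interpolation=cv2.INTER_CUBIC))
cv2.imwrite("pics/top0st.png",cv2.resize(im[150:260,160:260],None,fx=5,fy=5,interpolation=cv2.INTER_CUBIC))
cv2.imwrite("pics/side0z.png",cv2.resize(s["image"][150:290,195:395,::-1],None,fx=4,fy=4,interpolation=cv2.INTER_CUBIC))
X=cloud(t)
for uv in [(240,240),(357,192),(355,213),(363,173),(350,230),(180,169),(190,217)]: print(uv,X[uv[1],uv[0]].round(3))
hsv=cv2.cvtColor(t["image"],cv2.COLOR_RGB2HSV)
sub=np.zeros(hsv.shape[:2],bool); sub[150:260,160:225]=1
for n,(a,b) in dict(yellow=(25,32),green=(45,80),blue=(100,125),red=(0,6)).items():
    m=sub&(hsv[...,0]>=a)&(hsv[...,0]<=b)&(hsv[...,1]>170)&(hsv[...,2]>80)
    if n=="red": m|=sub&(hsv[...,0]>174)&(hsv[...,1]>170)&(hsv[...,2]>80)
    m&=X[...,2]>0.12
    v,u=np.nonzero(m); print(n,len(u),u.mean().round(1),v.mean().round(1),X[m].mean(0).round(4),X[m].min(0).round(3),X[m].max(0).round(3),cv2.minAreaRect(np.c_[u,v].astype(np.float32)))
# ascii: z profile of roller
E
```

```text
(240, 240) [ 0.485 -0.003 -0.001]
(357, 192) [ 0.577 -0.228  0.092]
(355, 213) [ 0.536 -0.223  0.093]
(363, 173) [ 0.613 -0.239  0.096]
(350, 230) [ 0.504 -0.212  0.098]
(180, 169) [0.615 0.103 0.13 ]
(190, 217) [0.528 0.084 0.13 ]<stdin>:15: RuntimeWarning: Mean of empty slice.
  ret = ret.dtype.type(ret / rcount)
  ret = um.true_divide(
Traceback (most recent call last):
ValueError: zero-size array to reduction operation minimum which has no identity
```

```bash
sleep 0
```

```text
(no output)
```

View pics/top0roll.png

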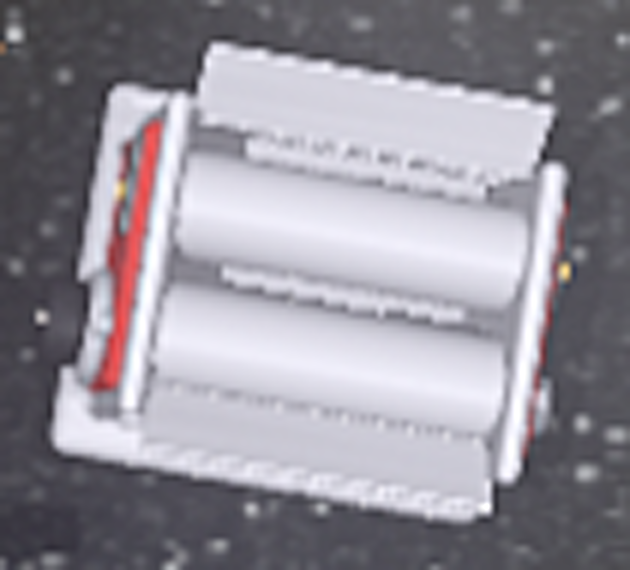

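View pics/side0z.png

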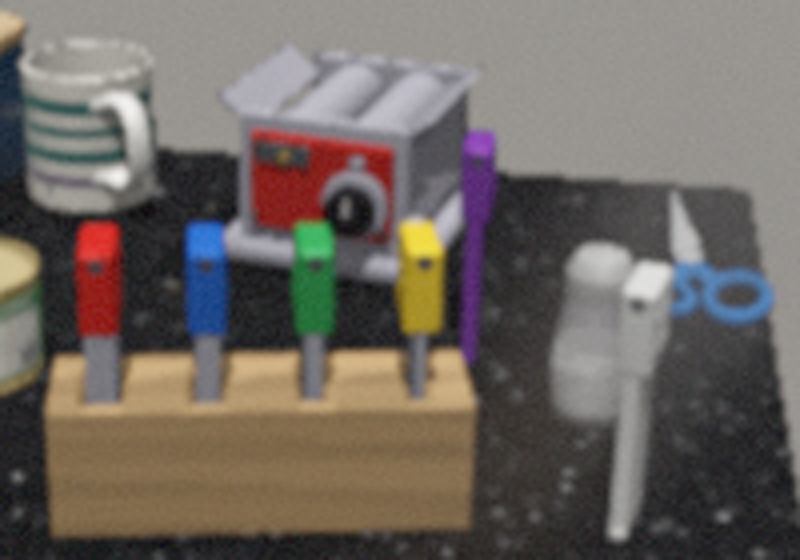

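View pics/top0st.png

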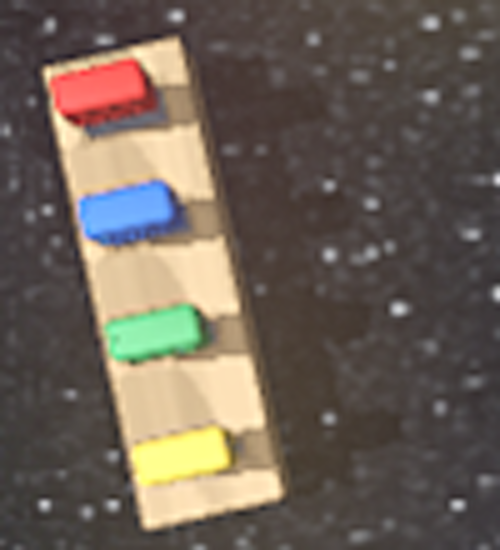

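```bash
cat > m.py <<'E'
from h import *
t=load("top0"); X=cloud(t)
hsv=cv2.cvtColor(t["image"],cv2.COLOR_RGB2HSV)
sub=np.zeros(hsv.shape[:2],bool); sub[150:260,160:225]=1
H=hsv[...,0].astype(int)
C={}
for n,(a,b) in dict(yellow=(25,34),green=(45,85),blue=(100,125),red=(-6,6)).items():
    hh=np.where(H>150,H-180,H) if n=="red" else H
    m=sub&(hh>=a)&(hh<=b)&(hsv[...,1]>120)&(hsv[...,2]>60)
    top=m&(abs(X[...,2]-.13)<.006)
    v,u=np.nonzero(top)
    rc=cv2.minAreaRect(np.c_[u,v].astype(np.float32))
    p=X[top]; 
    C[n]=ray(t,[rc[0]],.13)[0]
    print(n,m.sum(),top.sum(),"mean",p.mean(0).round(4),"rectc",C[n].round(4),"z",np.median(p[:,2]).round(4),[np.round(k,1) for k in rc])
d=C["red"]-C["yellow"]; print("len",np.linalg.norm(d[:2]),"yaw",np.degrees(np.arctan2(d[1],d[0])))
for a,b in [("yellow","green"),("green","blue"),("blue","red")]: print(np.linalg.norm((C[b]-C[a])[:2]).round(4))
# stand top
V=hsv[...,2]
m=sub&(abs(X[...,2]-.06)<.006)&(H>8)&(H<25)
v,u=np.nonzero(m); rc=cv2.minAreaRect(np.c_[u,v].astype(np.float32)); q=ray(t,cv2.boxPoints(rc),.06)
print("stand",q.mean(0),[np.linalg.norm(q[i]-q[i-1]).round(4) for i in range(4)], q.round(3).tolist(), np.median(X[m][:,2]))
E
python3 m.py
python3 - <<'E'
from h import *
t=load("top0"); X=cloud(t)
reg=np.zeros(X.shape[:2],bool); reg[158:245,305:400]=1
P=X[reg&(X[...,2]>.085)&(X[...,2]<.11)]
print(len(P),P.min(0),P.max(0))
# line directions from crest pts: fit two cylinders with yaw
from scipy.optimize import least_squares
Q=X[reg&(X[...,2]>.083)&(X[...,2]<.098)]
def split(yaw):
    e=np.array([np.cos(yaw),np.sin(yaw)]); f=np.array([-e[1],e[0]])
    return Q[:,:2]@e,Q[:,:2]@f
y0=np.radians(-10)
for k in range(1):
  best=None
  for y0 in np.radians(np.arange(-20,5,2.5)):
    a,b=split(y0)
    hist,ed=np.histogram(a,bins=40); 
    print(np.degrees(y0),hist)
E
```

```text
yellow 58 55 mean [0.4847 0.0738 0.129 ] rectc [0.4848 0.0744 0.13  ] z 0.1291 [array([195.5, 240.9]), array([ 8.2, 17.5]), np.float64(76.0)]
green 22 17 mean [0.5301 0.0873 0.1287] rectc [0.529  0.0842 0.13  ] z 0.1286 [array([190.2, 216.3]), array([ 7.5, 17.2]), np.float64(76.0)]
blue 164 153 mean [0.5733 0.0943 0.1294] rectc [0.5731 0.0939 0.13  ] z 0.1294 [array([185., 192.]), array([ 8.7, 17.9]), np.float64(76.0)]
red 202 164 mean [0.6181 0.1041 0.1292] rectc [0.6181 0.104  0.13  ] z 0.1292 [array([179.7, 167.3]), array([ 8.9, 18.7]), np.float64(77.0)]
len 0.13651764848738523 yaw 12.526557040676192
0.0453
0.0451
0.0461
stand [0.55208408 0.08890493 0.06      ] [np.float64(0.1826), np.float64(0.0554), np.float64(0.1828), np.float64(0.0547)] [[0.635, 0.137, 0.06], [0.647, 0.083, 0.06], [0.469, 0.041, 0.06], [0.457, 0.095, 0.06]] 0.059513595647061046
3684 [ 0.48695716 -0.30137923  0.085009  ] [ 0.63133931 -0.15303599  0.10423055]
-20.0 [  7  19  45  63  86 110 111 127 118 132 132 139 134 132 120 103  82  66
  70  74  91 111 127 134 138 118 103  84  70  62  72  87 100 110 108  69
  4
[... 865 characters left out ...]
 115 112
 104  72  25  10]
-5.0 [  6  40  67  97 106 108 111 109 120 126 125 122 123 121 112 108  76  52
  25  44  82 118 126 127 117 122 117 116  88  49  34  43  75 109 114 116
  84  60  20  10]
-2.5 [  5  30  60  73 101 107 116 111 119 122 129 126 127 120 122 104  77  61
  46  60  77 107 126 130 120 126 123 101  82  51  57  55  83 102 124  99
  72  49  15  10]
0.0 [  4  26  58  73  96  61 120 123 132 132 115  98 139 142 131 100  66  68
  75  75  83 105  94 134 145 134 110  85  76  79  62  68  88 100 102  94
  68  40  16   8]
2.5 [  4  25  44  63  77  88 105 116 120 126 128 125 131 131 121 103  91  75
  87  81  90 102 117 131 131 125 102  94  83  79  76  81  87  98  97  81
  54  33  15   8]
```

```bash
cat > roll.py <<'E'
from h import *
from scipy.optimize import least_squares
import sys
t=load(sys.argv[1] if len(sys.argv)>1 else "top0"); X=cloud(t)
reg=np.zeros(X.shape[:2],bool); reg[158:245,305:400]=1
Q=X[reg&(X[...,2]>.078)&(X[...,2]<.11)]
yaw=np.radians(-9.5)
def ab(yaw,Q):
    e=np.array([np.cos(yaw),np.sin(yaw)]); f=np.array([-e[1],e[0]]); return Q[:,:2]@e,Q[:,:2]@f
a,b=ab(yaw,Q)
c=np.array([.556,-.225]); a0,b0=ab(yaw,c[None]); a0=a0[0]; b0=b0[0]
S=Q[(abs(b-b0)<.045)&(abs(a-a0)<.038)&(Q[:,2]<.097)]
def res(p):
    a,b=ab(p[0],S); 
    r1=np.hypot(a-p[1],S[:,2]-p[3])-.018; r2=np.hypot(a-p[2],S[:,2]-p[3])-.018
    return np.where(abs(r1)<abs(r2),r1,r2)
o=least_squares(res,[yaw,a0-.022,a0+.022,.075],loss="soft_l1",f_scale=.0015)
p=o.x; print("yaw",np.degrees(p[0]),"a",p[1:3],"sep",p[2]-p[1],"gap",p[2]-p[1]-.036,"z",p[3],"rms",np.sqrt(np.mean(res(p)**2)),len(S))
# along-axis centre: from side plates extents high points
a,b=ab(p[0],Q); am=(p[1]+p[2])/2
k=(abs(a-am)<.03); print("b range",np.percentile(b[k],[0.3,1,50,99,99.7]))
bm=(b[k].min()+b[k].max())/2
for z in (0,): 
  e=np.array([np.cos(p[0]),np.sin(p[0])]); f=np.array([-e[1],e[0]]); print("centre",am*e+bm*f)
# height map: per b bin max z
for lo in np.arange(-.076,.077,.008):
    kk=k&(abs(b-bm-lo)<.004); print(round(lo,3),kk.sum(),Q[kk,2].max().round(3) if kk.any() else None,end=" | ")
# low foot
F=X[reg&(X[...,2]>.004)&(X[...,2]<.03)]; a2,b2=ab(p[0],F); print("\nfoot",(a2-am).min(),(a2-am).max(),(b2-bm).min(),(b2-bm).max(),np.median(F[:,2]))
G=Q[Q[:,2]>.094]; a3,b3=ab(p[0],G); 
for s in (-1,1):
    kk=(s*(a3-am)>.03); print("guide",s,np.percentile(a3[kk]-am,[1,50,99]),np.percentile(G[kk,2],[50,99]),np.percentile(b3[kk]-bm,[1,99]))
E
python3 roll.py
```

```text
yaw -10.109392941373974 a [0.56544504 0.60746507] sep 0.0420200337316079 gap 0.0060200337316079 z 0.07458321528171706 rms 0.0014376415740279583 1611
b range [-0.19746505 -0.19472441 -0.12283177 -0.05511533 -0.05310329]
centre [ 0.55549732 -0.22550324]
-0.076 11 0.081 | -0.068 57 0.099 | -0.06 155 0.101 | -0.052 110 0.096 | -0.044 108 0.096 | -0.036 109 0.096 | -0.028 114 0.097 | -0.02 113 0.095 | -0.012 115 0.095 | -0.004 115 0.096 | 0.004 115 0.095 | 0.012 111 0.097 | 0.02 117 0.097 | 0.028 111 0.096 | 0.036 115 0.096 | 0.044 109 0.098 | 0.052 117 0.097 | 0.06 124 0.101 | 0.068 130 0.098 | 0.076 4 0.079 | 
foot -0.08120490152577109 0.11923783908818875 -0.11326784501985056 0.09090437963008842 0.01778590459684637
guide -1 [-0.06049929 -0.05413353 -0.03150032] [0.09791499 0.10335792] [-0.06454034  0.06386537]
guide 1 [0.03193173 0.06220268 0.0687687 ] [0.09750417 0.10336055] [-0.06512101  0.06296372]
```

```bash
cat > go.py <<'E'
# usage: go.py x y z yawdeg(of jaw axis: leaf-x yaw)  -> tool-frame delta
import sys, numpy as np
from scipy.spatial.transform import Rotation as Ro
def target(yaw):
    c,s=np.cos(yaw),np.sin(yaw)
    ex=np.array([0,0,-1.]); ey=np.array([-s,c,0]); ez=np.cross(ex,ey)
    return np.c_[ex,ey,ez]
def delta(st,x,y,z,yawd):
    R=Ro.from_rotvec(st["eef_rot"]); 
    best=None
    for f in (0,np.pi):
        T=Ro.from_matrix(target(np.radians(yawd)+f)); rv=(R.inv()*T).as_rotvec(degrees=True)
        if best is None or np.linalg.norm(rv)<np.linalg.norm(best): best=rv
    d=R.inv().apply(np.array([x,y,z])-st["position"])*1000
    return d,best/8
if __name__=="__main__":
    from cell import r
    st=r.read_state(); print("t",st["time"],"pos",np.round(st["position"],4),"F",np.round(st["contact_force"],1),"w",st["width"])
    R=Ro.from_rotvec(st["eef_rot"]).as_matrix(); print("y axis",R[:,1].round(3),"z",R[:,2].round(3),"x",R[:,0].round(3))
    d,q=delta(st,*map(float,sys.argv[1:5])); print("shift mm",d.round(1),"turn u8",q.round(2))
E
python3 go.py 0.4848 0.074 0.18 12.7
```

```text
t 0.1 pos [0.162  0.5515 0.2309] F [-1.1  0.5 -0.7] w 0.9983255885927432
y axis [ 0.282  0.959 -0.001] z [ 0.959 -0.282  0.   ] x [-0.    -0.001 -1.   ]
shift mm [  51.3 -367.1  444.3] turn u8 [-3.63 -0.    0.01]
```

Call:
drive_tool([
  [[0,0,0,-0.73,0,0],[0,0,0,-0.73,0,0],[0,0,0,-0.73,0,0],[0,0,0,-0.72,0,0],[0,0,0,-0.72,0,0]],
], hand=1, grip_force=40)

```text
time: 0.6
position: [0.1621, 0.5515, 0.231]
eef_rot: [-0.177, 1.564, 0.176]
contact_force: [-0.3, -0.1, -0.5]
width: 0.997
```

```bash
python3 go.py 0.4848 0.074 0.23 12.7
```

```text
t 0.6 pos [0.1621 0.5515 0.231 ] F [-0.3 -0.1 -0.5] w 0.9969755664429406
y axis [-0.223  0.975 -0.001] z [ 0.975  0.223 -0.   ] x [-0.    -0.001 -1.   ]
shift mm [   1.3 -537.5  207.9] turn u8 [ 0.02 -0.    0.  ]
```

Call:
drive_tool([
  [[0,-35.8,13.9,0,0,0],[0,-35.8,13.9,0,0,0],[0,-35.8,13.9,0,0,0],[0,-35.8,13.9,0,0,0],[0,-35.8,13.9,0,0,0]],
])

```text
time: 1.1
position: [0.2697, 0.3908, 0.2312]
eef_rot: [-0.174, 1.564, 0.173]
contact_force: [1.1, 0.1, 0.0]
width: 1.005
```

Call:
drive_tool([
  [[0,-35.8,13.9,0,0,0],[0,-35.8,13.9,0,0,0],[0,-35.8,13.9,0,0,0],[0,-35.8,13.9,0,0,0],[0,-35.8,13.9,0,0,0]],
])

```text
time: 1.6
position: [0.3768, 0.2314, 0.2312]
eef_rot: [-0.174, 1.564, 0.173]
contact_force: [1.1, 0.2, -0.4]
width: 1.005
```

```bash
python3 go.py 0.4848 0.074 0.23 12.7
```

```text
t 1.6 pos [0.3768 0.2314 0.2312] F [ 1.1  0.2 -0.4] w 1.0048748355672168
y axis [-0.219  0.976 -0.   ] z [ 0.976  0.219 -0.   ] x [-0. -0. -1.]
shift mm [   1.2 -177.3   70.9] turn u8 [-0. -0.  0.]
```

Call:
drive_tool([
  [[0,-35.5,14.2,0,0,0],[0,-35.5,14.2,0,0,0],[0,-35.5,14.2,0,0,0],[0,-35.5,14.2,0,0,0],[0,-35.3,14.1,0,0,0]],
])

```text
time: 2.1
position: [0.4849, 0.0738, 0.2312]
eef_rot: [-0.173, 1.564, 0.173]
contact_force: [-0.1, 0.4, -0.8]
width: 0.994
```

Call:
drive_tool([
  [[20,0,0,0,0,0],[20,0,0,0,0,0],[20,0,0,0,0,0],[10,0,0,0,0,0],[0,0,0,0,0,0]],
], hand=0.4)

```text
time: 2.6
position: [0.4838, 0.0754, 0.1605]
eef_rot: [-0.174, 1.566, 0.173]
contact_force: [-1.1, 0.9, -0.3]
width: 0.7
```

```bash
python3 go.py 0.4848 0.074 0.095 12.7; python3 - <<'E'
from cell import eyes
import cv2
for n in("side","top"):
    c=eyes.capture(n); im=c["image"][:,:,::-1]
    im=im[120:300,180:360] if n=="side" else im[140:270,140:270]
    cv2.imwrite(f"pics/{n}1.png",cv2.resize(im,None,fx=3.3,fy=3.3,interpolation=cv2.INTER_CUBIC))
E
```

```text
t 2.6 pos [0.4838 0.0754 0.1605] F [-1.1  0.9 -0.3] w 0.7004508354916649
y axis [-0.219  0.976 -0.   ] z [ 0.976  0.219 -0.002] x [-0.002 -0.001 -1.   ]
shift mm [65.5 -1.5  0.8] turn u8 [-0.   -0.01  0.  ]
```

View pics/side1.png

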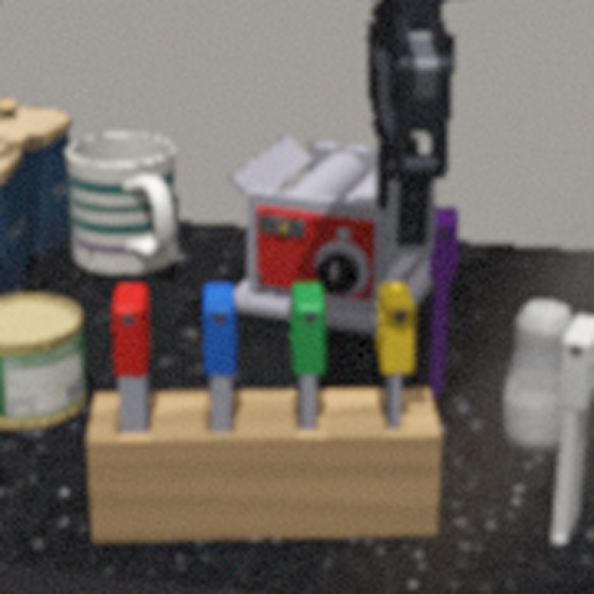

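Call:
drive_tool([
  [[16,-0.7,0.4,0,0,0],[16,-0.7,0.4,0,0,0],[16,0,0,0,0,0],[12,0,0,0,0,0],[5,0,0,0,0,0]],
])

```text
time: 3.2
position: [0.4855, 0.0743, 0.0963]
eef_rot: [-0.174, 1.564, 0.173]
contact_force: [0.1, -0.1, 0.4]
width: 0.701
```

```bash
python3 go.py 0.4848 0.074 0.095 12.7
```

```text
t 3.2 pos [0.4855 0.0743 0.0963] F [ 0.1 -0.1  0.4] w 0.7005470245991771
y axis [-0.219  0.976 -0.   ] z [0.976 0.219 0.   ] x [ 0. -0. -1.]
shift mm [ 1.3 -0.1 -0.7] turn u8 [-0.  0.  0.]
```

Close the fingers with settling time.

Call:
drive_tool([
  [[0,0,-0.5,0,0,0],[0,0,0,0,0,0],[0,0,0,0,0,0],[0,0,0,0,0,0],[0,0,0,0,0,0]],
], hand=-1, grip_force=40)

```text
time: 3.7
position: [0.4852, 0.0742, 0.0971]
eef_rot: [-0.173, 1.563, 0.173]
contact_force: [-0.9, -0.3, 8.3]
width: 0.39
```

Call:
drive_tool([
  [[-3,0,0,0,0,0],[-8,0,0,0,0,0],[-12,0,0,0,0,0],[-14,0,0,0,0,0],[-14,0,0,0,0,0]],
])

```text
time: 4.2
position: [0.4848, 0.0741, 0.1485]
eef_rot: [-0.174, 1.564, 0.173]
contact_force: [-0.3, -0.0, -0.6]
width: 0.397
```

```bash
python3 go.py 0.5555 -0.2255 0.25 -10.1; python3 - <<'E'
from cell import eyes
import cv2
for n in("side","top"):
    c=eyes.capture(n); im=c["image"][:,:,::-1]
    im=im[120:300,180:360] if n=="side" else im[140:270,140:270]
    cv2.imwrite(f"pics/{n}2.png",cv2.resize(im,None,fx=3.3,fy=3.3,interpolation=cv2.INTER_CUBIC))
E
```

```text
t 4.2 pos [0.4848 0.0741 0.1485] F [-0.3 -0.  -0.6] w 0.39728428582252423
y axis [-0.219  0.976 -0.   ] z [0.976 0.219 0.   ] x [ 0. -0. -1.]
shift mm [-101.5 -307.8    3.3] turn u8 [2.85 0.   0.  ]
```

View pics/side2.png

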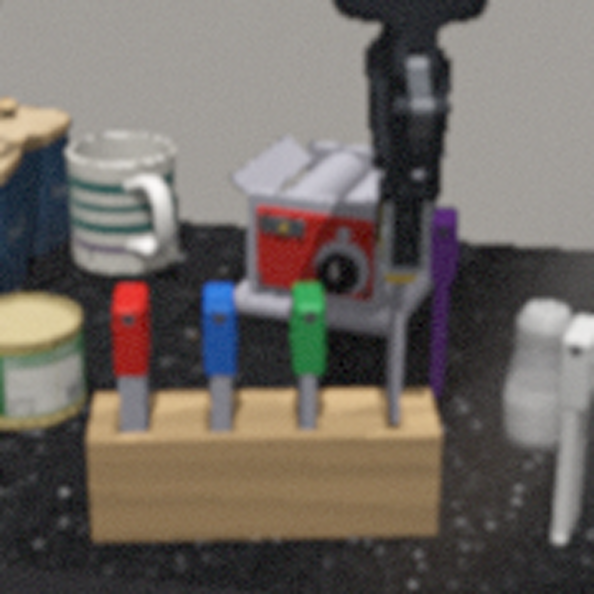

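Call:
drive_tool([
  [[-20,0,0,0,0,0],[-20,0,0,0.7,0,0],[-20,0,0,0.7,0,0],[-21,0,0,0.7,0,0],[-20,0,0,0.7,0,0]],
])

```text
time: 4.8
position: [0.4847, 0.0741, 0.2491]
eef_rot: [0.137, 1.567, -0.137]
contact_force: [0.1, -0.1, -1.2]
width: 0.39
```

```bash
python3 go.py 0.5555 -0.2255 0.25 -10.1
```

```text
t 4.8 pos [0.4847 0.0741 0.2491] F [ 0.1 -0.1 -1.2] w 0.3899375119681017
y axis [0.173 0.985 0.   ] z [ 0.985 -0.173 -0.   ] x [-0.  0. -1.]
shift mm [  -0.9 -282.8  121.6] turn u8 [ 0.02 -0.   -0.  ]
```

Call:
drive_tool([
  [[0,-28,12,0,0,0],[0,-29,12.5,0,0,0],[0,-29,12.5,0,0,0],[0,-29,12.5,0,0,0],[0,-29,12.5,0,0,0]],
])

```text
time: 5.3
position: [0.5216, -0.0796, 0.2482]
eef_rot: [0.133, 1.567, -0.134]
contact_force: [-0.1, 0.5, 0.1]
width: 0.394
```

Call:
drive_tool([
  [[0,-29,12.5,0,0,0],[0,-29,12.5,0,0,0],[0,-29,12.5,0,0,0],[0,-29,12.5,0,0,0],[0,-22.5,10,0,0,0]],
])

```text
time: 5.8
position: [0.5571, -0.227, 0.248]
eef_rot: [0.134, 1.567, -0.135]
contact_force: [0.2, 0.5, -0.2]
width: 0.388
```

Call:
drive_tool([
  [[8,0,0,0,0,0],[8,0,0,0,0,0],[8,0,0,0,0,0],[8,0,0,0,0,0],[0,0,0,0,0,0]],
])

```text
time: 6.3
position: [0.557, -0.2243, 0.2153]
eef_rot: [0.133, 1.568, -0.133]
contact_force: [0.5, -0.2, -0.6]
width: 0.392
```

```bash
python3 go.py 0.5555 -0.2255 0.22 -10.1; python3 - <<'E'
from cell import eyes
import cv2,pickle
for n in("side","top"):
    c=eyes.capture(n); pickle.dump(c,open(f"{n}3.pkl","wb")); im=c["image"][:,:,::-1]
    im=im[120:250,220:350] if n=="side" else im[140:270,290:420]
    cv2.imwrite(f"pics/{n}3.png",cv2.resize(im,None,fx=4.5,fy=4.5,interpolation=cv2.INTER_CUBIC))
E
```

```text
t 6.3 pos [ 0.557  -0.2243  0.2153] F [ 0.5 -0.2 -0.6] w 0.392496118061794
y axis [0.168 0.986 0.   ] z [ 0.986 -0.168 -0.002] x [-0.002  0.    -1.   ]
shift mm [-4.7 -1.4 -1.3] turn u8 [ 0.05 -0.01 -0.  ]
```

View pics/side3.png

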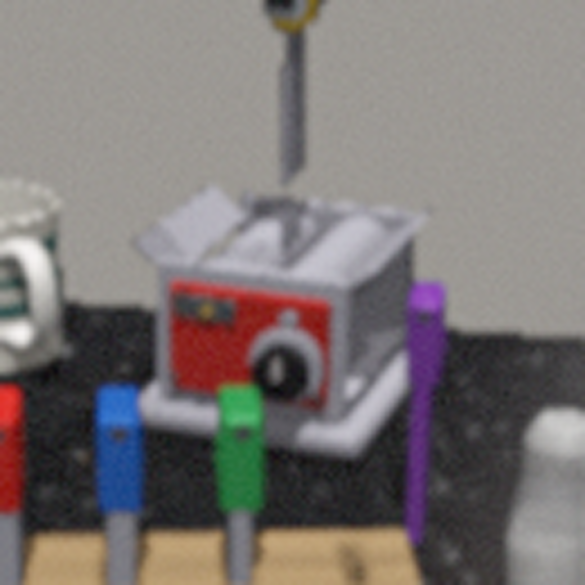

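View pics/top3.png

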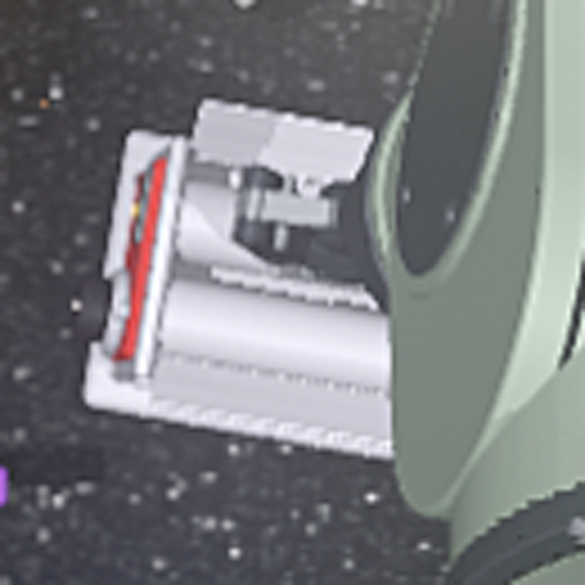

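```bash
cat > blade.py <<'E'
from h import *
import sys
s=load(sys.argv[1]); X=cloud(s)
yaw=np.radians(-10.1); e=np.array([np.cos(yaw),np.sin(yaw)]); f=np.array([-e[1],e[0]])
c0=np.array([.5555,-.2255])
A=(X[...,:2]-c0)@e; B=(X[...,:2]-c0)@f; Z=X[...,2]
m=(abs(A)<.03)&(abs(B)<.04)&(Z>.106)&(Z<.24)
for z in np.arange(.11,.24,.008):
    k=m&(abs(Z-z)<.004)
    if k.sum()>1: print("z%.3f n%d a med %.4f min %.4f max %.4f b %.4f"%(z,k.sum(),np.median(A[k]),A[k].min(),A[k].max(),np.median(B[k])))
from scipy.optimize import least_squares
k=(abs(A)<.045)&(abs(B)<.05)&(Z>.07)&(Z<.097)
S=np.c_[A[k],Z[k]]
def res(p):
    r1=np.hypot(S[:,0]-p[0],S[:,1]-p[2])-.018; r2=np.hypot(S[:,0]-p[1],S[:,1]-p[2])-.018
    return np.where(abs(r1)<abs(r2),r1,r2)
o=least_squares(res,[-.021,.021,.075],loss="soft_l1",f_scale=.0015); print("side rollers",o.x,"mid",o.x[:2].mean(),"gap",o.x[1]-o.x[0]-.036,len(S),np.sqrt((res(o.x)**2).mean()))
E
python3 blade.py side3; python3 blade.py side0|tail -1
```

```text
z0.134 n21 a med 0.0015 min 0.0008 max 0.0040 b 0.0105
z0.142 n18 a med 0.0016 min 0.0006 max 0.0039 b 0.0076
z0.150 n18 a med 0.0014 min -0.0003 max 0.0050 b 0.0091
z0.158 n22 a med 0.0012 min -0.0002 max 0.0041 b 0.0092
z0.166 n20 a med 0.0017 min 0.0001 max 0.0048 b 0.0098
z0.174 n20 a med 0.0014 min -0.0013 max 0.0050 b 0.0130
z0.182 n19 a med 0.0014 min 0.0001 max 0.0047 b 0.0097
z0.190 n20 a med 0.0015 min 0.0004 max 0.0053 b 0.0113
z0.198 n17 a med 0.0012 min 0.0003 max 0.0027 b 0.0079
z0.206 n13 a med 0.0012 min -0.0000 max 0.0028 b 0.0114
z0.214 n35 a med -0.0023 min -0.0057 max 0.0099 b 0.0182
z0.222 n48 a med -0.0042 min -0.0090 max 0.0123 b 0.0255
z0.230 n52 a med -0.0040 min -0.0088 max 0.0132 b 0.0257
z0.238 n45 a med -0.0043 min -0.0087 max 0.0131 b 0.0265
side rollers [-0.01978487  0.02363474  0.076541  ] mid 0.0019249374382666069 gap 0.007419606642668407 367 0.0014425223022538525
side rollers [-0.01977998  0.02372033  0.07658799] mid 0.001970174538980716 gap 0.007500318782701514 367 0.0013352542870812912
```

Call:
drive_tool([
  [[8,0,0,0.05,0,0],[8,0,0,0,0,0],[8,0,0,0,0,0],[6,0,0,0,0,0],[4,0,0,0,0,0]],
])

```text
time: 6.9
position: [0.5572, -0.2249, 0.1816]
eef_rot: [0.139, 1.567, -0.139]
contact_force: [-0.1, -0.1, 0.2]
width: 0.388
```

Call:
drive_tool([
  [[3,0,0,0,0,0],[3,0,0,0,0,0],[3,0,0,0,0,0],[3,0,0,0,0,0],[3,0,0,0,0,0]],
])

```text
time: 7.4
position: [0.5573, -0.225, 0.1671]
eef_rot: [0.139, 1.566, -0.139]
contact_force: [-0.8, -0.3, -0.8]
width: 0.39
```

```bash
python3 go.py 0.5555 -0.2255 0.117 -10.1; python3 - <<'E'
from cell import eyes
import cv2,pickle
for n in("side",):
    c=eyes.capture(n); pickle.dump(c,open(f"{n}4.pkl","wb")); im=c["image"][:,:,::-1]
    im=im[120:250,220:350]
    cv2.imwrite(f"pics/{n}4.png",cv2.resize(im,None,fx=4.5,fy=4.5,interpolation=cv2.INTER_CUBIC))
E
python3 blade.py side4
```

```text
t 7.4 pos [ 0.5573 -0.225   0.1671] F [-0.8 -0.3 -0.8] w 0.39019337548271016
y axis [ 0.176  0.984 -0.   ] z [ 0.984 -0.176  0.   ] x [-0. -0. -1.]
shift mm [50.1 -0.8 -1.7] turn u8 [-0.  0.  0.]
z0.110 n16 a med 0.0019 min 0.0005 max 0.0031 b 0.0117
z0.118 n13 a med 0.0019 min 0.0009 max 0.0042 b 0.0076
z0.126 n16 a med 0.0013 min 0.0004 max 0.0045 b 0.0078
z0.134 n19 a med 0.0017 min 0.0001 max 0.0051 b 0.0092
z0.142 n17 a med 0.0018 min 0.0005 max 0.0046 b 0.0089
z0.150 n20 a med 0.0018 min 0.0004 max 0.0047 b 0.0040
z0.158 n14 a med 0.0018 min -0.0006 max 0.0051 b 0.0133
z0.166 n26 a med -0.0030 min -0.0060 max 0.0099 b 0.0176
z0.174 n47 a med -0.0038 min -0.0081 max 0.0140 b 0.0242
z0.182 n54 a med -0.0036 min -0.0085 max 0.0156 b 0.0261
z0.190 n52 a med -0.0038 min -0.0086 max 0.0146 b 0.0250
z0.198 n58 a med -0.0035 min -0.0080 max 0.0103 b 0.0252
z0.206 n50 a med -0.0019 min -0.0092 max 0.0153 b 0.0281
z0.214 n41 a med -0.0063 min -0.0103 max 0.0091 b -0.0163
z0.222 n39 a med -0.0063 min -0.0100 max 0.0132 b -0.0160
z0.230 n35 a med -0.0075 min -0.0137 max 0.0132 b 0.0243
z0.238 n33 a med -0.0098 min -0.0147 max 0.0061 b 0.0181
side rollers [-0.01865886  0.02374131  0.07678856] mid 0.002541226571146162 gap 0.006400166068623127 333 0.002465387770018405
```

View pics/side4.png

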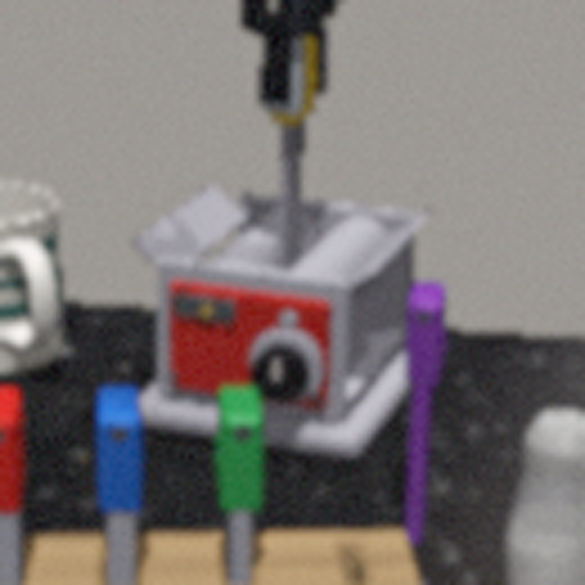

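Call:
drive_tool([
  [[2,0,0,0,0,0],[2,0,0,0,0,0],[2,0,0,0,0,0],[2,0,0,0,0,0],[2,0,0,0,0,0]],
])

```text
time: 7.95
position: [0.5573, -0.225, 0.1572]
eef_rot: [0.139, 1.566, -0.139]
contact_force: [-0.4, 0.7, -0.5]
width: 0.394
```

Call:
drive_tool([
  [[3,0,0,0,0,0],[3,0,0,0,0,0],[3,0,0,0,0,0],[3,0,0,0,0,0],[3,0,0,0,0,0]],
])

```text
time: 8.45
position: [0.5573, -0.225, 0.1421]
eef_rot: [0.139, 1.566, -0.139]
contact_force: [0.2, 0.7, -0.6]
width: 0.391
```

Call:
drive_tool([
  [[4,0,0,0,0,0],[4,0,0,0,0,0],[4,0,0,0,0,0],[4,0,0,0,0,0],[4,0,0,0,0,0]],
])

```text
time: 8.95
position: [0.5573, -0.225, 0.122]
eef_rot: [0.139, 1.566, -0.139]
contact_force: [0.0, 0.2, -1.1]
width: 0.394
```

Call:
drive_tool([
  [[0,0,0.2,0,0,0],[0,0,0.2,0,0,0],[0,0,0.2,0,0,0],[0,0,0.2,0,0,0],[0,0,0,0,0,0]],
])

```text
time: 9.45
position: [0.5578, -0.2251, 0.1223]
eef_rot: [0.139, 1.567, -0.139]
contact_force: [-3.6, 1.0, -2.0]
width: 0.393
```

Call:
drive_tool([
  [[0,0,0.2,0,0,0],[0,0,0.2,0,0,0],[0,0,0.2,0,0,0],[0,0,0.2,0,0,0],[0,0,0,0,0,0]],
])

```text
time: 9.95
position: [0.5584, -0.2252, 0.1223]
eef_rot: [0.139, 1.568, -0.139]
contact_force: [-6.6, 1.2, 2.3]
width: 0.391
```

Call:
drive_tool([
  [[0,0,-0.6,0,0,0],[0,0,-0.6,0,0,0],[0,0,-0.6,0,0,0],[0,0,-0.4,0,0,0],[0,0,0,0,0,0]],
])

```text
time: 10.45
position: [0.5571, -0.225, 0.1225]
eef_rot: [0.139, 1.565, -0.139]
contact_force: [0.0, 0.0, 0.6]
width: 0.393
```

Call:
drive_tool([
  [[0,0,-0.2,0,0,0],[0,0,-0.2,0,0,0],[0,0,-0.2,0,0,0],[0,0,0,0,0,0],[0,0,0,0,0,0]],
])

```text
time: 10.95
position: [0.5562, -0.2247, 0.1223]
eef_rot: [0.139, 1.566, -0.139]
contact_force: [-0.9, 0.0, -1.1]
width: 0.389
```

Call:
drive_tool([
  [[0,0,-0.2,0,0,0],[0,0,-0.2,0,0,0],[0,0,-0.2,0,0,0],[0,0,0,0,0,0],[0,0,0,0,0,0]],
])

```text
time: 11.45
position: [0.5555, -0.2247, 0.1223]
eef_rot: [0.139, 1.566, -0.139]
contact_force: [-0.1, -0.0, -1.0]
width: 0.393
```

Call:
drive_tool([
  [[0,0,-0.2,0,0,0],[0,0,-0.2,0,0,0],[0,0,-0.2,0,0,0],[0,0,0,0,0,0],[0,0,0,0,0,0]],
])

```text
time: 11.95
position: [0.5549, -0.2246, 0.1224]
eef_rot: [0.139, 1.566, -0.139]
contact_force: [-0.3, 0.2, 0.3]
width: 0.388
```

Call:
drive_tool([
  [[0,0,-0.2,0,0,0],[0,0,-0.2,0,0,0],[0,0,-0.2,0,0,0],[0,0,0,0,0,0],[0,0,0,0,0,0]],
])

```text
time: 12.45
position: [0.5544, -0.2245, 0.1223]
eef_rot: [0.139, 1.566, -0.139]
contact_force: [0.6, -0.8, -1.2]
width: 0.392
```

Call:
drive_tool([
  [[0,0,-0.2,0,0,0],[0,0,-0.2,0,0,0],[0,0,-0.2,0,0,0],[0,0,0,0,0,0],[0,0,0,0,0,0]],
])

```text
time: 12.95
position: [0.554, -0.2244, 0.1224]
eef_rot: [0.139, 1.566, -0.139]
contact_force: [4.8, -0.8, -3.4]
width: 0.389
```

Call:
drive_tool([
  [[0,0,-0.2,0,0,0],[0,0,-0.2,0,0,0],[0,0,-0.2,0,0,0],[0,0,0,0,0,0],[0,0,0,0,0,0]],
])

```text
time: 13.45
position: [0.5536, -0.2243, 0.1224]
eef_rot: [0.139, 1.565, -0.139]
contact_force: [6.3, -1.5, -3.3]
width: 0.394
```

Call:
drive_tool([
  [[0,0,1.2,0,0,0],[-3,0,1.2,0,0,0],[-10,0,0,0,0,0],[-18,0,0,0,0,0],[-20,0,0,0,0,0]],
])

```text
time: 13.95
position: [0.5552, -0.2246, 0.1744]
eef_rot: [0.139, 1.567, -0.139]
contact_force: [0.6, 0.8, 0.7]
width: 0.389
```

Call:
drive_tool([
  [[-20,0,0,0,0,0],[-20,0,0,0,0,0],[-20,0,0,0,0,0],[-16,0,0,0,0,0],[0,0,0,0,0,0]],
])

```text
time: 14.45
position: [0.5559, -0.2248, 0.2519]
eef_rot: [0.138, 1.563, -0.14]
contact_force: [0.3, 0.1, -1.9]
width: 0.392
```

```bash
python3 go.py 0.4851 0.0742 0.25 12.7
```

```text
t 14.45 pos [ 0.5559 -0.2248  0.2519] F [ 0.3  0.1 -1.9] w 0.3918312863302052
y axis [ 0.176  0.984 -0.001] z [ 0.984 -0.176  0.003] x [ 0.003 -0.001 -1.   ]
shift mm [   1.4  281.9 -122.4] turn u8 [-2.86  0.02  0.01]
```

Call:
drive_tool([
  [[0,28.2,-12.2,0,0,0],[0,28.2,-12.2,0,0,0],[0,28.2,-12.2,0,0,0],[0,28.2,-12.2,0,0,0],[0,28.2,-12.2,0,0,0]],
])

```text
time: 14.95
position: [0.5195, -0.074, 0.2492]
eef_rot: [0.139, 1.567, -0.139]
contact_force: [-0.0, 1.0, -1.0]
width: 0.39
```

Call:
drive_tool([
  [[0,28.2,-12.2,0,0,0],[0,28.2,-12.2,0,0,0],[0,28.2,-12.2,0,0,0],[0,28.2,-12.3,0,0,0],[0,28.1,-12.3,0,0,0]],
])

```text
time: 15.45
position: [0.484, 0.0754, 0.2492]
eef_rot: [0.139, 1.567, -0.139]
contact_force: [0.4, 0.3, -1.0]
width: 0.389
```

Call:
drive_tool([
  [[0,0,0,-0.72,0,0],[0,0,0,-0.72,0,0],[0,0,0,-0.72,0,0],[0,0,0,-0.7,0,0],[0,0,0,0,0,0]],
])

```text
time: 15.95
position: [0.4845, 0.0741, 0.2492]
eef_rot: [-0.176, 1.564, 0.176]
contact_force: [-0.1, -0.5, -1.1]
width: 0.391
```

```bash
python3 go.py 0.4851 0.0742 0.25 12.7
```

```text
t 15.95 pos [0.4845 0.0741 0.2492] F [-0.1 -0.5 -1.1] w 0.3909861612756382
y axis [-0.222  0.975  0.   ] z [ 0.975  0.222 -0.001] x [-0.001 -0.    -1.   ]
shift mm [-0.8 -0.1  0.6] turn u8 [ 0.02 -0.01 -0.  ]
```

Call:
drive_tool([
  [[20,0,0.5,0,0,0],[20,0,0,0,0,0],[20,0,0,0,0,0],[18,0,0,0,0,0],[8,0,0,0,0,0]],
])

```text
time: 16.45
position: [0.4847, 0.0743, 0.1621]
eef_rot: [-0.173, 1.566, 0.172]
contact_force: [0.4, 0.3, -0.3]
width: 0.392
```

```bash
python3 go.py 0.4851 0.0742 0.097 12.7;  python3 - <<'E'
from cell import eyes
import cv2,pickle
for n in("side",):
    c=eyes.capture(n); pickle.dump(c,open(f"{n}5.pkl","wb")); im=c["image"][:,:,::-1]
    im=im[120:300,200:340]
    cv2.imwrite(f"pics/{n}5.png",cv2.resize(im,None,fx=3.3,fy=3.3,interpolation=cv2.INTER_CUBIC))
E
```

```text
t 16.45 pos [0.4847 0.0743 0.1621] F [ 0.4  0.3 -0.3] w 0.39180565979162235
y axis [-0.218  0.976 -0.   ] z [ 0.976  0.218 -0.002] x [-0.002 -0.001 -1.   ]
shift mm [65.1 -0.1  0.5] turn u8 [-0.01 -0.01  0.  ]
```

View pics/side5.png

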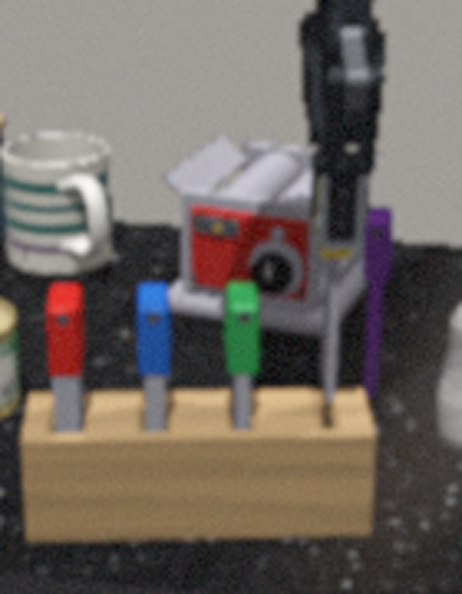

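Call:
drive_tool([
  [[5,0,0.4,0,0,0],[5,0,0,0,0,0],[5,0,0,0,0,0],[5,0,0,0,0,0],[5,0,0,0,0,0]],
])

```text
time: 17.0
position: [0.4858, 0.0745, 0.138]
eef_rot: [-0.175, 1.564, 0.174]
contact_force: [-0.4, 0.0, -0.7]
width: 0.388
```

Call:
drive_tool([
  [[6,0,0,0,0,0],[8,0,0,0,0,0],[8,0,0,0,0,0],[8,0,0,0,0,0],[6,0,0,0,0,0]],
])

```text
time: 17.5
position: [0.4856, 0.0745, 0.1015]
eef_rot: [-0.175, 1.564, 0.175]
contact_force: [-0.4, -0.0, -0.4]
width: 0.388
```

Call:
drive_tool([
  [[2,0,0,0,0,0],[1.5,0,0,0,0,0],[0,0,0,0,0,0],[0,0,0,0,0,0],[0,0,0,0,0,0]],
])

```text
time: 18.0
position: [0.4859, 0.0745, 0.099]
eef_rot: [-0.175, 1.563, 0.175]
contact_force: [0.6, 0.2, -0.2]
width: 0.39
```

Call:
drive_tool([
  [[0,0,0,0,0,0],[0,0,0,0,0,0],[0,0,0,0,0,0],[0,0,0,0,0,0],[-5,0,0,0,0,0]],
], hand=0.4)

```text
time: 18.5
position: [0.4855, 0.0745, 0.1036]
eef_rot: [-0.175, 1.565, 0.175]
contact_force: [-0.7, -0.1, 1.1]
width: 0.699
```

Call:
drive_tool([
  [[-12,0,0,0,0,0],[-15,0,0,0,0,0],[-15,0,0,0,0,0],[-15,0,0,0,0,0],[-10,0,0,0,0,0]],
])

```text
time: 19.0
position: [0.4859, 0.0746, 0.172]
eef_rot: [-0.175, 1.563, 0.175]
contact_force: [-0.2, 1.0, 0.0]
width: 0.701
```

```bash
python3 go.py 0.5296 0.0842 0.16 12.7;  python3 - <<'E'
from cell import eyes
import cv2,pickle
for n in("side",):
    c=eyes.capture(n); pickle.dump(c,open(f"{n}6.pkl","wb")); im=c["image"][:,:,::-1]
    im=im[120:300,200:340]
    cv2.imwrite(f"pics/{n}6.png",cv2.resize(im,None,fx=3.3,fy=3.3,interpolation=cv2.INTER_CUBIC))
E
```

```text
t 19.0 pos [0.4859 0.0746 0.172 ] F [-0.2  1.   0. ] w 0.701051399502545
y axis [-0.221  0.975 -0.   ] z [0.975 0.221 0.001] x [ 0.001  0.    -1.   ]
shift mm [12.1 -0.2 44.7] turn u8 [0.   0.01 0.  ]
```

View pics/side6.png

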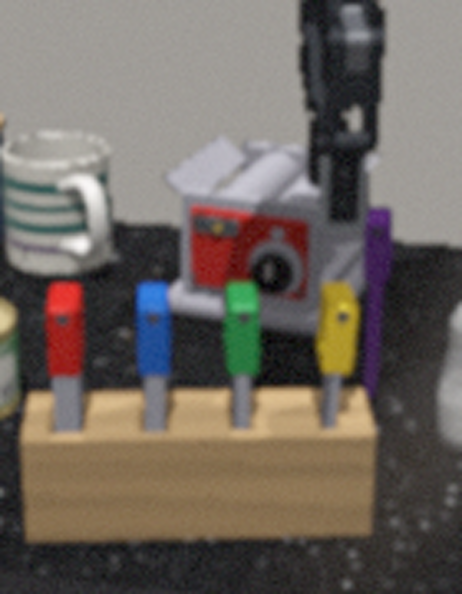

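Call:
drive_tool([
  [[0,0,14,0,0,0],[0,0,16,0,0,0],[0,0,14.7,0,0,0],[0,0,0,0,0,0],[10,0,0,0,0,0]],
])

```text
time: 19.55
position: [0.5292, 0.0844, 0.1609]
eef_rot: [-0.175, 1.563, 0.175]
contact_force: [-0.4, -0.0, 0.2]
width: 0.7
```

```bash
python3 go.py 0.5296 0.0842 0.097 12.7
```

```text
t 19.55 pos [0.5292 0.0844 0.1609] F [-0.4 -0.   0.2] w 0.7002935374124308
y axis [-0.221  0.975 -0.   ] z [0.975 0.221 0.001] x [ 0.001  0.    -1.   ]
shift mm [63.9 -0.3  0.3] turn u8 [0.01 0.01 0.  ]
```

Call:
drive_tool([
  [[16,0,0,0,0,0],[16,0,0,0,0,0],[15,0,0,0,0,0],[12,0,0,0,0,0],[5,0,0,0,0,0]],
])

```text
time: 20.05
position: [0.5285, 0.0842, 0.0955]
eef_rot: [-0.175, 1.565, 0.175]
contact_force: [0.4, -0.7, 0.4]
width: 0.704
```

Call:
drive_tool([
  [[0,0,0,0,0,0],[0,0,0,0,0,0],[0,0,0,0,0,0],[0,0,0,0,0,0],[0,0,0,0,0,0]],
], hand=-1)

```text
time: 20.55
position: [0.5295, 0.0844, 0.0972]
eef_rot: [-0.175, 1.563, 0.174]
contact_force: [0.1, -1.0, 4.4]
width: 0.39
```

Call:
drive_tool([
  [[-3,0,0,0,0,0],[-8,0,0,0,0,0],[-12,0,0,0,0,0],[-14,0,0,0,0,0],[-14,0,0,0,0,0]],
])

```text
time: 21.05
position: [0.5294, 0.0844, 0.1493]
eef_rot: [-0.175, 1.563, 0.175]
contact_force: [-0.3, -0.7, -0.4]
width: 0.39
```

Call:
drive_tool([
  [[-20,0,0,0,0,0],[-20,0,0,0.7,0,0],[-20,0,0,0.7,0,0],[-21,0,0,0.7,0,0],[-20,0,0,0.75,0,0]],
])

```text
time: 21.55
position: [0.5292, 0.0845, 0.2508]
eef_rot: [0.141, 1.566, -0.14]
contact_force: [-0.6, 0.3, -0.5]
width: 0.39
```

```bash
python3 go.py 0.5559 -0.2250 0.25 -10.1
```

```text
t 21.55 pos [0.5292 0.0845 0.2508] F [-0.6  0.3 -0.5] w 0.3896790101051794
y axis [0.178 0.984 0.001] z [ 0.984 -0.178  0.001] x [ 0.001  0.001 -1.   ]
shift mm [   0.6 -299.8   81.5] turn u8 [-0.02  0.   -0.01]
```

Call:
drive_tool([
  [[0,-30,8.2,0,0,0],[0,-30,8.2,0,0,0],[0,-30,8.2,0,0,0],[0,-30,8.2,0,0,0],[0,-30,8.2,0,0,0]],
])

```text
time: 22.05
position: [0.5434, -0.0716, 0.2499]
eef_rot: [0.138, 1.566, -0.137]
contact_force: [0.8, -0.0, -0.5]
width: 0.39
```

Call:
drive_tool([
  [[0,-30,8.2,0,0,0],[0,-30,8.2,0,0,0],[0,-30,8.2,0,0,0],[0,-30,8,0,0,0],[0,-29.8,8,0,0,0]],
])

```text
time: 22.55
position: [0.5572, -0.2262, 0.25]
eef_rot: [0.138, 1.566, -0.138]
contact_force: [-0.0, 0.4, -0.2]
width: 0.397
```

Call:
drive_tool([
  [[15,0,0,0,0,0],[20,0,0,0,0,0],[15,0,0,0,0,0],[8,0,0,0,0,0],[2,0,0,0,0,0]],
])

```text
time: 23.05
position: [0.5572, -0.2249, 0.1889]
eef_rot: [0.138, 1.567, -0.138]
contact_force: [-0.1, 0.1, -0.1]
width: 0.389
```

```bash
python3 go.py 0.5559 -0.2250 0.185 -10.1; python3 - <<'E'
from cell import eyes
import cv2,pickle
for n in("side",):
    c=eyes.capture(n); pickle.dump(c,open(f"{n}7.pkl","wb")); im=c["image"][:,:,::-1]
    im=im[120:250,220:350]
    cv2.imwrite(f"pics/{n}7.png",cv2.resize(im,None,fx=4.5,fy=4.5,interpolation=cv2.INTER_CUBIC))
E
python3 blade.py side7
```

```text
t 23.05 pos [ 0.5572 -0.2249  0.1889] F [-0.1  0.1 -0.1] w 0.3892521301234181
y axis [0.175 0.985 0.   ] z [ 0.985 -0.175 -0.   ] x [-0.  0. -1.]
shift mm [ 3.9 -0.3 -1.3] turn u8 [ 0.01 -0.   -0.  ]
z0.110 n23 a med 0.0013 min -0.0003 max 0.0070 b 0.0120
z0.118 n20 a med 0.0011 min -0.0000 max 0.0067 b 0.0109
z0.126 n22 a med 0.0010 min -0.0002 max 0.0067 b 0.0133
z0.134 n26 a med 0.0010 min -0.0005 max 0.0072 b 0.0128
z0.142 n22 a med 0.0009 min 0.0002 max 0.0075 b 0.0116
z0.150 n21 a med 0.0013 min -0.0005 max 0.0073 b 0.0145
z0.158 n27 a med 0.0012 min -0.0003 max 0.0084 b 0.0123
z0.166 n22 a med 0.0012 min -0.0004 max 0.0079 b 0.0144
z0.174 n23 a med 0.0010 min -0.0003 max 0.0080 b 0.0144
z0.182 n23 a med 0.0013 min -0.0036 max 0.0098 b 0.0168
z0.190 n30 a med -0.0012 min -0.0066 max 0.0125 b 0.0191
z0.198 n48 a med -0.0038 min -0.0082 max 0.0119 b 0.0243
z0.206 n53 a med -0.0035 min -0.0084 max 0.0108 b 0.0248
z0.214 n51 a med -0.0038 min -0.0090 max 0.0117 b 0.0274
z0.222 n58 a med -0.0030 min -0.0089 max 0.0108 b 0.0252
z0.230 n50 a med -0.0024 min -0.0104 max 0.0126 b 0.0272
z0.238 n26 a med -0.0076 min -0.0098 max 0.0017 b -0.0166
side rollers [-0.01979534  0.02358682  0.07655   ] mid 0.00189573868350946 gap 0.00738215417403517 348 0.0013922535588334287
```

View pics/side7.png

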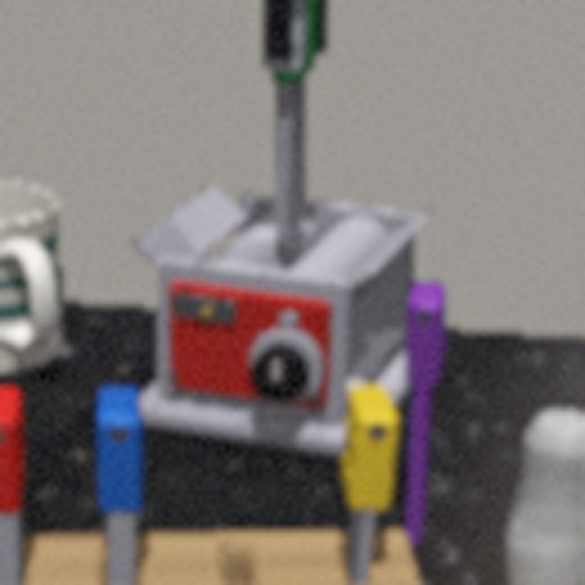

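Call:
drive_tool([
  [[0,0,-1,0,0,0],[0,0,-1,0,0,0],[2,0,0,0,0,0],[3,0,0,0,0,0],[3,0,0,0,0,0]],
])

```text
time: 23.6
position: [0.5554, -0.2247, 0.1806]
eef_rot: [0.138, 1.566, -0.138]
contact_force: [0.2, 0.3, -0.3]
width: 0.39
```

Call:
drive_tool([
  [[2,0,0,0,0,0],[2,0,0,0,0,0],[2,0,0,0,0,0],[2,0,0,0,0,0],[1,0,0,0,0,0]],
])

```text
time: 24.1
position: [0.5553, -0.2247, 0.1716]
eef_rot: [0.138, 1.567, -0.138]
contact_force: [-0.3, 0.5, -1.0]
width: 0.391
```

Tip at ~0.084, no force yet; continue.

Call:
drive_tool([
  [[1,0,0,0,0,0],[1,0,0,0,0,0],[1,0,0,0,0,0],[1,0,0,0,0,0],[1,0,0,0,0,0]],
])

```text
time: 24.6
position: [0.5554, -0.2247, 0.1668]
eef_rot: [0.138, 1.566, -0.138]
contact_force: [0.6, -0.5, -0.4]
width: 0.392
```

Call:
drive_tool([
  [[1,0,0,0,0,0],[1,0,0,0,0,0],[1,0,0,0,0,0],[1,0,0,0,0,0],[1,0,0,0,0,0]],
])

```text
time: 25.1
position: [0.5553, -0.2247, 0.1617]
eef_rot: [0.138, 1.566, -0.138]
contact_force: [0.0, 0.6, -0.6]
width: 0.391
```

Call:
drive_tool([
  [[1,0,0,0,0,0],[1,0,0,0,0,0],[1,0,0,0,0,0],[1,0,0,0,0,0],[1,0,0,0,0,0]],
])

```text
time: 25.6
position: [0.5554, -0.2247, 0.1568]
eef_rot: [0.138, 1.566, -0.138]
contact_force: [-0.9, -0.1, 2.2]
width: 0.388
```

Call:
drive_tool([
  [[1.5,0,0,0,0,0],[1.5,0,0,0,0,0],[1.5,0,0,0,0,0],[1.5,0,0,0,0,0],[1.5,0,0,0,0,0]],
])

```text
time: 26.1
position: [0.5554, -0.2247, 0.1492]
eef_rot: [0.138, 1.566, -0.138]
contact_force: [0.2, -0.2, 2.3]
width: 0.389
```

Call:
drive_tool([
  [[1.5,0,0,0,0,0],[1.5,0,0,0,0,0],[1.5,0,0,0,0,0],[1.5,0,0,0,0,0],[1.5,0,0,0,0,0]],
])

```text
time: 26.6
position: [0.5554, -0.2247, 0.1417]
eef_rot: [0.138, 1.566, -0.138]
contact_force: [0.3, -0.5, 1.1]
width: 0.394
```

Call:
drive_tool([
  [[3,0,0,0,0,0],[3,0,0,0,0,0],[3,0,0,0,0,0],[3,0,0,0,0,0],[2,0,0,0,0,0]],
])

```text
time: 27.1
position: [0.5554, -0.2247, 0.1275]
eef_rot: [0.138, 1.567, -0.138]
contact_force: [-0.1, -0.2, 1.8]
width: 0.39
```

```bash
python3 - <<'E'
from cell import eyes
import cv2,pickle
c=eyes.capture("side"); im=c["image"][:,:,::-1][120:250,220:350]
cv2.imwrite("pics/side8.png",cv2.resize(im,None,fx=4.5,fy=4.5,interpolation=cv2.INTER_CUBIC))
E
```

Call:
drive_tool([
  [[0,0,0,0,0,0],[0,0,0,0,0,0],[0,0,0,0,0,0],[0,0,0,0,0,0],[0,0,0,0,0,0]],
], hand=0.1)

```text
time: 27.65
position: [0.5554, -0.2247, 0.1279]
eef_rot: [0.138, 1.566, -0.138]
contact_force: [-0.5, 0.1, 0.1]
width: 0.553
```

```bash
python3 - <<'E'
from cell import eyes
import cv2,pickle
c=eyes.capture("side"); im=c["image"][:,:,::-1][120:250,220:350]
cv2.imwrite("pics/side9.png",cv2.resize(im,None,fx=4.5,fy=4.5,interpolation=cv2.INTER_CUBIC))
E
```

```text
(no output)
```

View pics/side8.png

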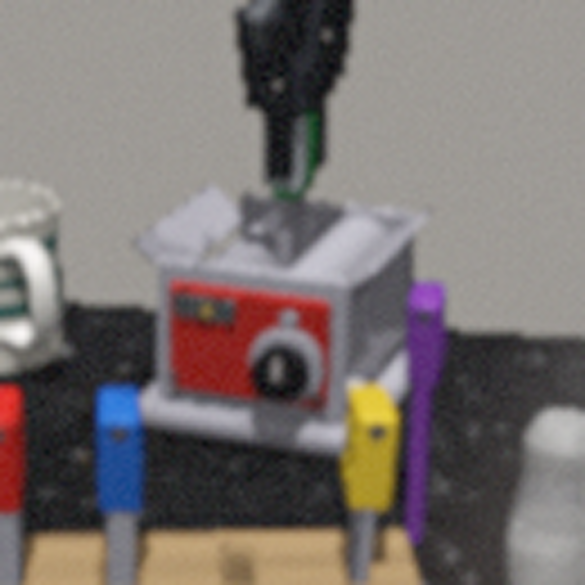

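View pics/side9.png

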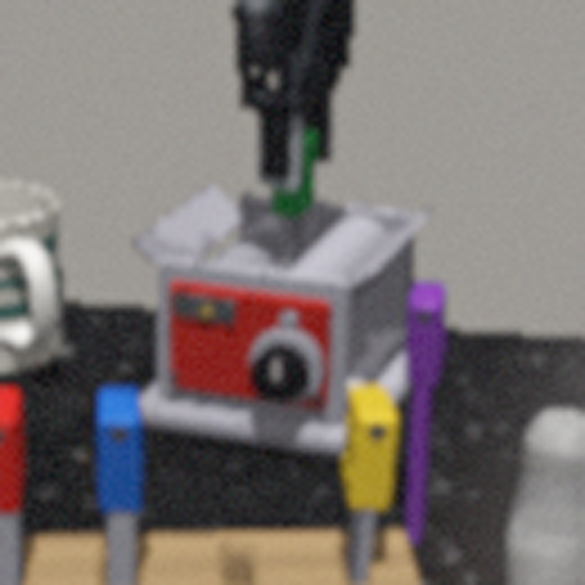

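Call:
drive_tool([
  [[4,0,0,0,0,0],[4,0,0,0,0,0],[2.5,0,0,0,0,0],[0,0,0,0,0,0],[0,0,0,0,0,0]],
])

```text
time: 28.2
position: [0.5553, -0.2247, 0.1173]
eef_rot: [0.138, 1.567, -0.138]
contact_force: [0.1, -0.5, 0.0]
width: 0.548
```

Call:
drive_tool([
  [[0,0,0,0,0,0],[0,0,0,0,0,0],[0,0,0,0,0,0],[0,0,0,0,0,0],[0,0,0,0,0,0]],
], hand=-1)

```text
time: 28.7
position: [0.5554, -0.2248, 0.1175]
eef_rot: [0.138, 1.566, -0.138]
contact_force: [-0.5, -0.3, 4.6]
width: 0.388
```

Call:
drive_tool([
  [[-2,0,0,0,0,0],[-8,0,0,0,0,0],[-15,0,0,0,0,0],[-20,0,0,0,0,0],[-20,0,0,0,0,0]],
])

```text
time: 29.2
position: [0.5552, -0.2246, 0.1835]
eef_rot: [0.138, 1.567, -0.138]
contact_force: [-0.3, -0.2, 0.0]
width: 0.394
```

Call:
drive_tool([
  [[-20,0,0,0,0,0],[-20,0,0,0,0,0],[-20,0,0,0,0,0],[-10,0,0,0,0,0],[0,0,0,0,0,0]],
])

```text
time: 29.7
position: [0.5556, -0.2247, 0.2534]
eef_rot: [0.137, 1.565, -0.138]
contact_force: [0.1, 0.2, -0.5]
width: 0.392
```

```bash
python3 go.py 0.5295 0.0844 0.25 12.7; python3 - <<'E'
from cell import eyes
import cv2,pickle
c=eyes.capture("side"); pickle.dump(c,open("side10.pkl","wb")); im=c["image"][:,:,::-1][100:250,220:350]
cv2.imwrite("pics/side10.png",cv2.resize(im,None,fx=4,fy=4,interpolation=cv2.INTER_CUBIC))
E
python3 blade.py side10
```

```text
t 29.7 pos [ 0.5556 -0.2247  0.2534] F [ 0.1  0.2 -0.5] w 0.39196097108386047
y axis [ 0.175  0.985 -0.   ] z [ 0.985 -0.175  0.002] x [ 0.001 -0.001 -1.   ]
shift mm [  3.2 299.8 -79.7] turn u8 [-2.85  0.01  0.  ]
z0.166 n5 a med 0.0002 min -0.0010 max 0.0051 b 0.0153
z0.174 n26 a med -0.0003 min -0.0018 max 0.0057 b 0.0129
z0.182 n22 a med -0.0005 min -0.0020 max 0.0055 b 0.0114
z0.190 n25 a med -0.0007 min -0.0022 max 0.0052 b 0.0134
z0.198 n23 a med 0.0000 min -0.0017 max 0.0055 b 0.0142
z0.206 n25 a med -0.0001 min -0.0021 max 0.0062 b 0.0137
z0.214 n25 a med -0.0007 min -0.0022 max 0.0070 b 0.0149
z0.222 n26 a med -0.0009 min -0.0019 max 0.0062 b 0.0132
z0.230 n25 a med -0.0008 min -0.0022 max 0.0040 b 0.0092
z0.238 n19 a med -0.0011 min -0.0021 max 0.0039 b 0.0117
side rollers [-0.0196551   0.02376849  0.07663363] mid 0.002056695545448149 gap 0.007423596409414555 372 0.0014113044771710177
```

View pics/side10.png

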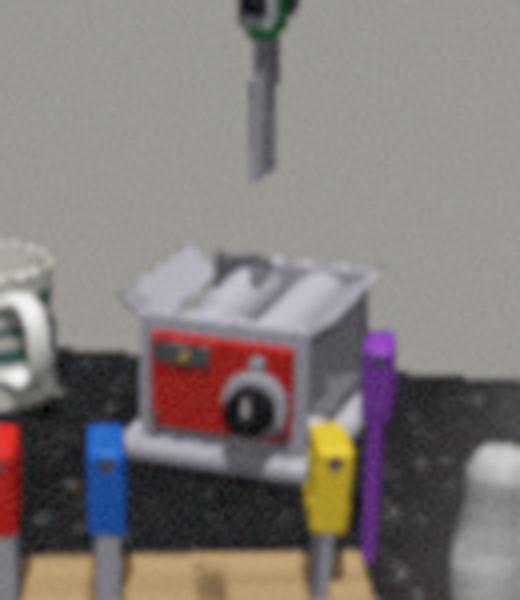

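Call:
drive_tool([
  [[0,30,-8,0,0,0],[0,30,-8,0,0,0],[0,30,-8,0,0,0],[0,30,-8,0,0,0],[0,30,-8,0,0,0]],
])

```text
time: 30.25
position: [0.5415, -0.0688, 0.2513]
eef_rot: [0.138, 1.568, -0.138]
contact_force: [0.7, 0.1, -1.4]
width: 0.389
```

Call:
drive_tool([
  [[0,30,-8,0,0,0],[0,30,-8,0,0,0],[0,30,-8,0,0,0],[0,30,-8,0,0,0],[0,29.8,-7.7,0,0,0]],
])

```text
time: 30.75
position: [0.5286, 0.0856, 0.2513]
eef_rot: [0.137, 1.568, -0.138]
contact_force: [-0.4, -0.3, -0.9]
width: 0.391
```

Call:
drive_tool([
  [[0,0,0,-0.71,0,0],[0,0,0,-0.71,0,0],[0,0,0,-0.71,0,0],[0,0,0,-0.71,0,0],[0,0,0,0,0,0]],
])

```text
time: 31.25
position: [0.5289, 0.0842, 0.2514]
eef_rot: [-0.175, 1.565, 0.175]
contact_force: [0.2, 0.8, -0.2]
width: 0.39
```

```bash
python3 go.py 0.5295 0.0844 0.25 12.7
```

```text
t 31.25 pos [0.5289 0.0842 0.2514] F [ 0.2  0.8 -0.2] w 0.39042112413898644
y axis [-0.221  0.975  0.   ] z [ 0.975  0.221 -0.002] x [-0.002 -0.    -1.   ]
shift mm [1.4 0.  0.6] turn u8 [ 0.01 -0.01 -0.  ]
```

Call:
drive_tool([
  [[20,0,0.5,0,0,0],[22,0,0,0,0,0],[22,0,0,0,0,0],[18,0,0,0,0,0],[7,0,0,0,0,0]],
])

```text
time: 31.75
position: [0.5289, 0.0844, 0.1614]
eef_rot: [-0.172, 1.567, 0.171]
contact_force: [0.3, 0.5, 0.1]
width: 0.39
```

```bash
python3 go.py 0.5295 0.0844 0.097 12.7
```

```text
t 31.75 pos [0.5289 0.0844 0.1614] F [0.3 0.5 0.1] w 0.38993479122811986
y axis [-0.217  0.976 -0.   ] z [ 0.976  0.217 -0.003] x [-0.003 -0.001 -1.   ]
shift mm [64.4 -0.1  0.8] turn u8 [-0.02 -0.02  0.  ]
```

Call:
drive_tool([
  [[5,0,0.3,0,0,0],[5,0,0,0,0,0],[5,0,0,0,0,0],[5,0,0,0,0,0],[5,0,0,0,0,0]],
])

```text
time: 32.25
position: [0.5301, 0.0846, 0.1381]
eef_rot: [-0.173, 1.563, 0.173]
contact_force: [-0.5, -0.3, -0.4]
width: 0.394
```

Call:
drive_tool([
  [[6,0,0,0,0,0],[8,0,0,0,0,0],[8,0,0,0,0,0],[8,0,0,0,0,0],[6,0,0,0,0,0]],
])

```text
time: 32.75
position: [0.5298, 0.0846, 0.1014]
eef_rot: [-0.174, 1.564, 0.173]
contact_force: [-0.6, 0.8, 0.4]
width: 0.392
```

Call:
drive_tool([
  [[1.5,0,0,0,0,0],[1,0,0,0,0,0],[0,0,0,0,0,0],[0,0,0,0,0,0],[0,0,0,0,0,0]],
])

```text
time: 33.25
position: [0.5301, 0.0846, 0.1]
eef_rot: [-0.174, 1.563, 0.173]
contact_force: [-0.7, 0.4, -0.5]
width: 0.39
```

Call:
drive_tool([
  [[1,0,0,0,0,0],[0,0,0,0,0,0],[0,0,0,0,0,0],[0,0,0,0,0,0],[-5,0,0,0,0,0]],
], hand=0.4)

```text
time: 33.75
position: [0.5298, 0.0846, 0.1036]
eef_rot: [-0.174, 1.565, 0.174]
contact_force: [0.2, 0.4, -0.5]
width: 0.704
```

Call:
drive_tool([
  [[-12,0,0,0,0,0],[-15,0,0,0,0,0],[-15,0,0,0,0,0],[-15,0,0,0,0,0],[-10,0,0,0,0,0]],
])

```text
time: 34.25
position: [0.5303, 0.0847, 0.1726]
eef_rot: [-0.173, 1.562, 0.174]
contact_force: [-0.1, 0.3, -0.6]
width: 0.699
```

```bash
python3 go.py 0.5741 0.0943 0.16 12.7;  python3 - <<'E'
from cell import eyes
import cv2,pickle
for n in("side",):
    c=eyes.capture(n); im=c["image"][:,:,::-1]
    im=im[120:300,200:340]
    cv2.imwrite(f"pics/{n}11.png",cv2.resize(im,None,fx=3.3,fy=3.3,interpolation=cv2.INTER_CUBIC))
E
```

```text
t 34.25 pos [0.5303 0.0847 0.1726] F [-0.1  0.3 -0.6] w 0.6989184114034189
y axis [-0.219  0.976 -0.   ] z [0.976 0.219 0.001] x [ 0.001  0.    -1.   ]
shift mm [12.7 -0.2 44.8] turn u8 [-0.    0.01  0.  ]
```

View pics/side11.png

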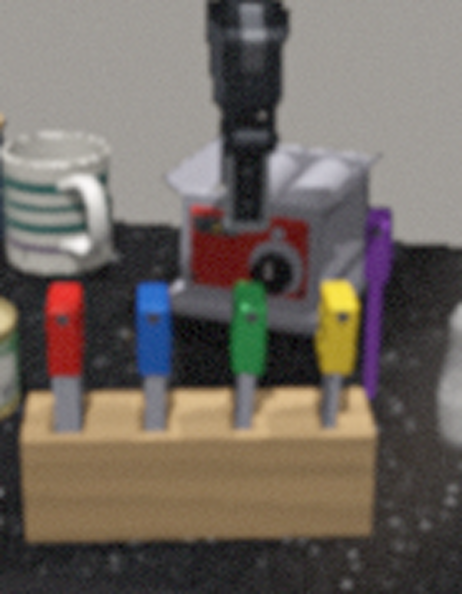

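Call:
drive_tool([
  [[0,0,14,0,0,0],[0,0,16,0,0,0],[0,0,14.8,0,0,0],[0,0,0,0,0,0],[10,0,0,0,0,0]],
])

```text
time: 34.8
position: [0.5737, 0.0944, 0.1611]
eef_rot: [-0.173, 1.563, 0.173]
contact_force: [-0.8, -0.5, -0.2]
width: 0.699
```

```bash
python3 go.py 0.574 0.0942 0.097 12.7
```

```text
t 34.8 pos [0.5737 0.0944 0.1611] F [-0.8 -0.5 -0.2] w 0.6990510421936751
y axis [-0.219  0.976 -0.   ] z [0.976 0.219 0.001] x [ 0.001  0.    -1.   ]
shift mm [64.1 -0.3  0.2] turn u8 [-0.01  0.01  0.  ]
```

Call:
drive_tool([
  [[16,0,0,0,0,0],[16,0,0,0,0,0],[15,0,0,0,0,0],[12,0,0,0,0,0],[5,0,0,0,0,0]],
])

```text
time: 35.3
position: [0.5729, 0.0942, 0.0956]
eef_rot: [-0.174, 1.566, 0.173]
contact_force: [0.5, -0.3, 0.6]
width: 0.699
```

Call:
drive_tool([
  [[0,0,0,0,0,0],[0,0,0,0,0,0],[0,0,0,0,0,0],[0,0,0,0,0,0],[0,0,0,0,0,0]],
], hand=-1, grip_force=60)

```text
time: 35.8
position: [0.574, 0.0945, 0.0973]
eef_rot: [-0.173, 1.563, 0.173]
contact_force: [-0.9, -0.4, 6.8]
width: 0.387
```

Call:
drive_tool([
  [[-3,0,0,0,0,0],[-8,0,0,0,0,0],[-12,0,0,0,0,0],[-14,0,0,0,0,0],[-14,0,0,0,0,0]],
])

```text
time: 36.3
position: [0.5738, 0.0944, 0.1493]
eef_rot: [-0.174, 1.563, 0.174]
contact_force: [-0.1, 0.0, 0.3]
width: 0.388
```

Call:
drive_tool([
  [[-20,0,0,0,0,0],[-20,0,0,0.7,0,0],[-20,0,0,0.7,0,0],[-21,0,0,0.7,0,0],[-20,0,0,0.75,0,0]],
])

```text
time: 36.8
position: [0.5736, 0.0945, 0.2508]
eef_rot: [0.142, 1.565, -0.141]
contact_force: [0.5, -0.3, -0.5]
width: 0.384
```

```bash
python3 go.py 0.5555 -0.2247 0.25 -10.1
```

```text
t 36.8 pos [0.5736 0.0945 0.2508] F [ 0.5 -0.3 -0.5] w 0.38418933393847515
y axis [0.18  0.984 0.001] z [ 0.984 -0.18   0.001] x [ 0.001  0.001 -1.   ]
shift mm [   0.6 -317.3   39.6] turn u8 [-0.03  0.   -0.01]
```

Call:
drive_tool([
  [[0,-31.7,4,0,0,0],[0,-31.7,4,0,0,0],[0,-31.7,4,0,0,0],[0,-31.7,4,0,0,0],[0,-31.7,4,0,0,0]],
])

```text
time: 37.3
position: [0.5653, -0.0663, 0.2499]
eef_rot: [0.139, 1.566, -0.139]
contact_force: [0.7, -0.4, 0.2]
width: 0.393
```

Call:
drive_tool([
  [[0,-31.7,4,0,0,0],[0,-31.7,4,0,0,0],[0,-31.7,4,0,0,0],[0,-31.7,4,0,0,0],[0,-32,3.6,0,0,0]],
])

```text
time: 37.8
position: [0.5566, -0.2261, 0.25]
eef_rot: [0.139, 1.566, -0.139]
contact_force: [0.2, 0.6, -0.2]
width: 0.389
```

Call:
drive_tool([
  [[14,0,0,0,0,0],[18,0,0,0,0,0],[14,0,0,0,0,0],[8,0,0,0,0,0],[2,0,0,0,0,0]],
])

```text
time: 38.3
position: [0.5567, -0.2248, 0.1929]
eef_rot: [0.139, 1.567, -0.139]
contact_force: [-0.6, 0.3, 0.2]
width: 0.383
```

```bash
python3 go.py 0.5555 -0.2247 0.185 -10.1; python3 - <<'E'
from cell import eyes
import cv2,pickle
for n in("side",):
    c=eyes.capture(n); pickle.dump(c,open(f"{n}12.pkl","wb")); im=c["image"][:,:,::-1]
    im=im[120:250,220:350]
    cv2.imwrite(f"pics/{n}12.png",cv2.resize(im,None,fx=4.5,fy=4.5,interpolation=cv2.INTER_CUBIC))
E
python3 blade.py side12
```

```text
t 38.3 pos [ 0.5567 -0.2248  0.1929] F [-0.6  0.3  0.2] w 0.38269745106247566
y axis [0.176 0.984 0.   ] z [ 0.984 -0.176 -0.   ] x [-0.  0. -1.]
shift mm [ 7.9 -0.1 -1.2] turn u8 [-0. -0. -0.]
z0.110 n17 a med 0.0015 min -0.0015 max 0.0090 b 0.0152
z0.118 n27 a med -0.0002 min -0.0024 max 0.0096 b 0.0145
z0.126 n27 a med 0.0012 min -0.0014 max 0.0084 b 0.0147
z0.134 n24 a med -0.0002 min -0.0020 max 0.0083 b 0.0160
z0.142 n27 a med -0.0005 min -0.0022 max 0.0072 b 0.0140
z0.150 n27 a med -0.0004 min -0.0018 max 0.0070 b 0.0149
z0.158 n27 a med -0.0002 min -0.0022 max 0.0068 b 0.0148
z0.166 n26 a med -0.0007 min -0.0015 max 0.0083 b 0.0122
z0.174 n27 a med -0.0001 min -0.0019 max 0.0071 b 0.0146
z0.182 n26 a med -0.0007 min -0.0020 max 0.0087 b 0.0140
z0.190 n26 a med -0.0013 min -0.0047 max 0.0097 b 0.0169
z0.198 n44 a med -0.0037 min -0.0087 max 0.0125 b 0.0230
z0.206 n52 a med -0.0039 min -0.0095 max 0.0126 b 0.0238
z0.214 n49 a med -0.0035 min -0.0088 max 0.0133 b 0.0247
z0.222 n62 a med -0.0035 min -0.0091 max 0.0129 b 0.0243
z0.230 n53 a med -0.0028 min -0.0094 max 0.0126 b 0.0264
z0.238 n28 a med -0.0053 min -0.0114 max 0.0087 b 0.0264
side rollers [-0.01979959  0.02386337  0.07660261] mid 0.002031888996386986 gap 0.007662952766265545 350 0.0014271710269586253
```

View pics/side12.png

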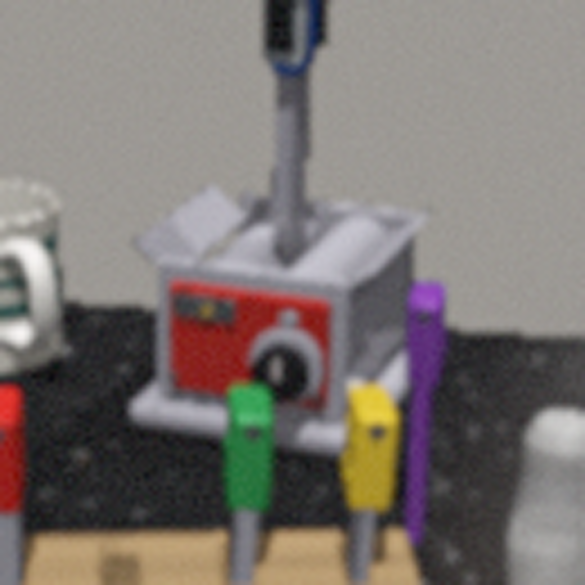

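Call:
drive_tool([
  [[2,0,-0.3,0,0,0],[3,0,0,0,0,0],[3,0,0,0,0,0],[2,0,0,0,0,0],[1,0,0,0,0,0]],
])

```text
time: 38.85
position: [0.5565, -0.2248, 0.1816]
eef_rot: [0.139, 1.567, -0.139]
contact_force: [-0.9, -0.3, -0.6]
width: 0.386
```

Call:
drive_tool([
  [[1,0,0,0,0,0],[1,0,0,0,0,0],[1,0,0,0,0,0],[1,0,0,0,0,0],[1,0,0,0,0,0]],
])

```text
time: 39.35
position: [0.5566, -0.2248, 0.1768]
eef_rot: [0.139, 1.566, -0.139]
contact_force: [0.1, 0.2, 0.2]
width: 0.385
```

Call:
drive_tool([
  [[1,0,0,0,0,0],[1,0,0,0,0,0],[0.5,0,0,0,0,0],[0.5,0,0,0,0,0],[0,0,0,0,0,0]],
])

```text
time: 39.85
position: [0.5566, -0.2249, 0.1738]
eef_rot: [0.139, 1.566, -0.139]
contact_force: [0.7, 0.2, -0.0]
width: 0.387
```

Call:
drive_tool([
  [[0.6,0,-0.2,0,0,0],[0.6,0,0,0,0,0],[0.6,0,0,0,0,0],[0.6,0,0,0,0,0],[0,0,0,0,0,0]],
])

```text
time: 40.35
position: [0.5563, -0.2248, 0.1713]
eef_rot: [0.139, 1.566, -0.139]
contact_force: [0.6, 0.2, -0.1]
width: 0.391
```

Call:
drive_tool([
  [[0.6,0,0,0,0,0],[0.6,0,0,0,0,0],[0.6,0,0,0,0,0],[0.6,0,0,0,0,0],[0,0,0,0,0,0]],
])

```text
time: 40.85
position: [0.5561, -0.2248, 0.169]
eef_rot: [0.139, 1.567, -0.139]
contact_force: [-3.3, -0.5, 1.9]
width: 0.388
```

Call:
drive_tool([
  [[0.6,0,0,0,0,0],[0.6,0,0,0,0,0],[0.6,0,0,0,0,0],[0.6,0,0,0,0,0],[0,0,0,0,0,0]],
])

```text
time: 41.35
position: [0.5559, -0.2248, 0.1667]
eef_rot: [0.139, 1.567, -0.139]
contact_force: [-4.9, 1.0, 6.4]
width: 0.388
```

Call:
drive_tool([
  [[0.6,0,0,0,0,0],[0.6,0,0,0,0,0],[0.6,0,0,0,0,0],[0.6,0,0,0,0,0],[0,0,0,0,0,0]],
])

```text
time: 41.85
position: [0.5563, -0.2249, 0.1646]
eef_rot: [0.139, 1.566, -0.139]
contact_force: [-4.3, 1.3, 9.1]
width: 0.388
```

Call:
drive_tool([
  [[0.6,0,0,0,0,0],[0.6,0,0,0,0,0],[0.6,0,0,0,0,0],[0.6,0,0,0,0,0],[0,0,0,0,0,0]],
])

```text
time: 42.35
position: [0.5565, -0.2249, 0.1623]
eef_rot: [0.139, 1.566, -0.139]
contact_force: [-3.4, -0.0, 10.0]
width: 0.388
```

```bash
python3 go.py 0.5565 -0.2248 0.117 -10.1; python3 - <<'E'
from cell import eyes
import pickle
c=eyes.capture("side"); pickle.dump(c,open("side13.pkl","wb"))
E
python3 blade.py side13
```

```text
t 42.35 pos [ 0.5565 -0.2249  0.1623] F [-3.4 -0.  10. ] w 0.3875816095749063
y axis [ 0.176  0.984 -0.   ] z [ 0.984 -0.176  0.001] x [ 0.001 -0.    -1.   ]
shift mm [45.3  0.2 -0.1] turn u8 [-0.01  0.01  0.  ]
z0.110 n23 a med -0.0008 min -0.0026 max 0.0053 b 0.0149
z0.118 n24 a med -0.0011 min -0.0023 max 0.0061 b 0.0117
z0.126 n25 a med -0.0011 min -0.0029 max 0.0065 b 0.0115
z0.134 n27 a med -0.0009 min -0.0028 max 0.0062 b 0.0152
z0.142 n28 a med -0.0006 min -0.0020 max 0.0072 b 0.0110
z0.150 n26 a med -0.0003 min -0.0023 max 0.0074 b 0.0155
z0.158 n27 a med -0.0008 min -0.0048 max 0.0088 b 0.0172
z0.166 n30 a med -0.0035 min -0.0085 max 0.0124 b 0.0230
z0.174 n47 a med -0.0043 min -0.0091 max 0.0106 b 0.0248
z0.182 n56 a med -0.0038 min -0.0095 max 0.0109 b 0.0274
z0.190 n50 a med -0.0037 min -0.0091 max 0.0117 b 0.0253
z0.198 n55 a med -0.0029 min -0.0100 max 0.0121 b 0.0251
z0.206 n40 a med -0.0045 min -0.0107 max 0.0125 b -0.0123
z0.214 n37 a med -0.0089 min -0.0107 max 0.0021 b -0.0167
z0.222 n42 a med -0.0081 min -0.0101 max 0.0142 b 0.0195
z0.230 n39 a med -0.0105 min -0.0148 max 0.0083 b 0.0220
z0.238 n26 a med -0.0136 min -0.0158 max -0.0034 b 0.0192
side rollers [-0.01879806  0.02530044  0.07687936] mid 0.0032511897862754907 gap 0.008098504975268782 327 0.00259848632708289
```

Call:
drive_tool([
  [[1,0,0,0,0,0],[1,0,0,0,0,0],[1,0,0,0,0,0],[1,0,0,0,0,0],[1,0,0,0,0,0]],
])

```text
time: 42.9
position: [0.5566, -0.225, 0.1573]
eef_rot: [0.139, 1.565, -0.139]
contact_force: [-3.1, 0.3, 9.1]
width: 0.387
```

Call:
drive_tool([
  [[1.5,0,0,0,0,0],[1.5,0,0,0,0,0],[1.5,0,0,0,0,0],[1.5,0,0,0,0,0],[1.5,0,0,0,0,0]],
])

```text
time: 43.4
position: [0.5566, -0.2249, 0.1497]
eef_rot: [0.139, 1.566, -0.139]
contact_force: [-3.7, -0.6, 9.6]
width: 0.39
```

Call:
drive_tool([
  [[1.5,0,0,0,0,0],[1.5,0,0,0,0,0],[1.5,0,0,0,0,0],[1.5,0,0,0,0,0],[1.5,0,0,0,0,0]],
])

```text
time: 43.9
position: [0.5565, -0.2249, 0.1422]
eef_rot: [0.139, 1.566, -0.139]
contact_force: [-2.8, 1.0, 9.9]
width: 0.385
```

Call:
drive_tool([
  [[2,0,0,0,0,0],[2,0,0,0,0,0],[2,0,0,0,0,0],[2,0,0,0,0,0],[2,0,0,0,0,0]],
])

```text
time: 44.4
position: [0.5565, -0.2249, 0.1322]
eef_rot: [0.139, 1.566, -0.139]
contact_force: [-4.1, 0.6, 9.7]
width: 0.388
```

Call:
drive_tool([
  [[2,0,0,0,0,0],[2,0,0,0,0,0],[2,0,0,0,0,0],[2,0,0,0,0,0],[1,0,0,0,0,0]],
])

```text
time: 44.9
position: [0.5565, -0.2249, 0.1231]
eef_rot: [0.139, 1.566, -0.139]
contact_force: [-3.8, 0.7, 9.3]
width: 0.388
```

Call:
drive_tool([
  [[0.8,0,0,0,0,0],[0.8,0,0,0,0,0],[0.8,0,0,0,0,0],[0.8,0,0,0,0,0],[0,0,0,0,0,0]],
])

```text
time: 45.4
position: [0.5564, -0.2249, 0.1199]
eef_rot: [0.139, 1.566, -0.139]
contact_force: [-1.9, 0.5, 6.4]
width: 0.388
```

Call:
drive_tool([
  [[0.5,0,0,0,0,0],[0.5,0,0,0,0,0],[0.4,0,0,0,0,0],[0.4,0,0,0,0,0],[0,0,0,0,0,0]],
])

```text
time: 45.9
position: [0.5564, -0.2249, 0.1181]
eef_rot: [0.139, 1.566, -0.139]
contact_force: [-2.5, -0.4, 6.7]
width: 0.386
```

Call:
drive_tool([
  [[0.3,0,0,0,0,0],[0.3,0,0,0,0,0],[0.3,0,0,0,0,0],[0.3,0,0,0,0,0],[0,0,0,0,0,0]],
])

```text
time: 46.4
position: [0.5565, -0.2249, 0.1173]
eef_rot: [0.139, 1.566, -0.139]
contact_force: [-4.9, 0.9, 14.4]
width: 0.385
```

Call:
drive_tool([
  [[0,0,0,0,0,0],[0,0,0,0,0,0],[0,0,0,0,0,0],[0,0,0,0,0,0],[0,0,0,0,0,0]],
], hand=0.3)

```text
time: 46.9
position: [0.5564, -0.2248, 0.1166]
eef_rot: [0.139, 1.566, -0.139]
contact_force: [-0.0, 0.1, -1.6]
width: 0.65
```

Call:
drive_tool([
  [[-5,0,0,0,0,0],[-12,0,0,0,0,0],[-20,0,0,0,0,0],[-20,0,0,0,0,0],[-20,0,0,0,0,0]],
])

```text
time: 47.4
position: [0.5564, -0.2248, 0.1955]
eef_rot: [0.139, 1.566, -0.139]
contact_force: [-0.4, 0.3, 0.3]
width: 0.654
```

Call:
drive_tool([
  [[-20,0,0,0,0,0],[-20,0,0,0,0,0],[-10,0,-25,0,0,0],[0,0,-30,0,0,0],[0,0,-30,0,0,0]],
])

```text
time: 47.9
position: [0.4717, -0.2096, 0.2448]
eef_rot: [0.138, 1.565, -0.139]
contact_force: [1.2, -0.2, -0.1]
width: 0.652
```

```bash
python3 - <<'E'
from cell import eyes
import cv2,pickle
for n in("side","top"):
    c=eyes.capture(n); pickle.dump(c,open(f"{n}14.pkl","wb")); im=c["image"][:,:,::-1]
    im=im[140:290,195:345] if n=="side" else im[130:260,150:400]
    k=4 if n=="side" else 3.2
    cv2.imwrite(f"pics/{n}14.png",cv2.resize(im,None,fx=k,fy=k,interpolation=cv2.INTER_CUBIC))
from h import *
s=load("side14"); X=cloud(s); hsv=cv2.cvtColor(s["image"],cv2.COLOR_RGB2HSV)
H=hsv[...,0].astype(int); sat=hsv[...,1]>120
yaw=np.radians(-10.1); e=np.array([np.cos(yaw),np.sin(yaw)]); f=np.array([-e[1],e[0]])
for n,(a,b) in dict(yellow=(22,34),green=(45,85),blue=(105,125)).items():
    m=(H>=a)&(H<=b)&sat&(hsv[...,2]>40)&(X[...,2]>.07)&(X[...,2]<.2)&(X[...,0]>.4)&(X[...,0]<.65)&(abs(X[...,1])<.3)
    P=X[m]; print(n,len(P),np.percentile(P,2,axis=0).round(3),np.percentile(P,98,axis=0).round(3))
    if n=="blue":
        A=(P[:,:2]-[.5555,-.2255])@e
        for z in np.arange(.11,.152,.008):
            k=abs(P[:,2]-z)<.004
            if k.any(): print(round(z,3),k.sum(),A[k].min().round(4),np.median(A[k]).round(4),A[k].max().round(4))
E
python3 blade.py side14|tail -1
```

```text
yellow 268 [0.472 0.069 0.093] [0.492 0.093 0.132]
green 245 [0.518 0.075 0.094] [0.535 0.103 0.132]
blue 137 [ 0.55  -0.23   0.114] [ 0.566 -0.205  0.152]
0.11 2 -0.0009 0.0009 0.0027
0.118 27 -0.0057 -0.002 0.0082
0.126 26 -0.0058 -0.002 0.0076
0.134 30 -0.0053 -0.0026 0.0088
0.142 27 -0.0053 -0.0013 0.0065
0.15 25 -0.0045 -0.0009 0.006
side rollers [-0.01857118  0.02547888  0.07693909] mid 0.003453851535955633 gap 0.008050056824434208 325 0.002630250679823446
```

View pics/side14.png

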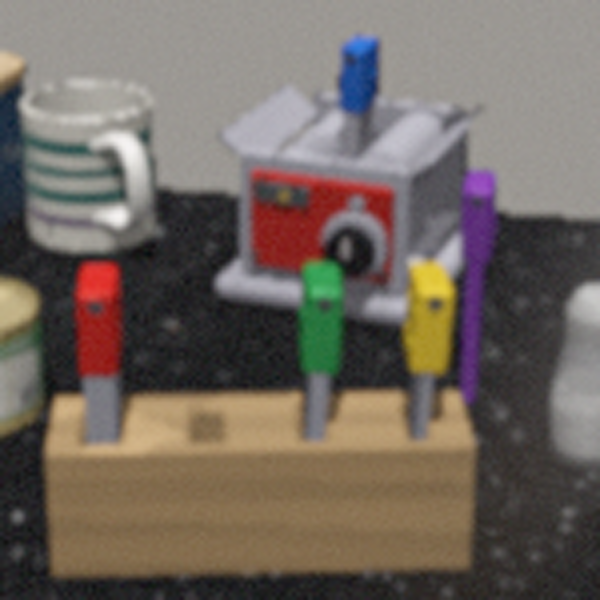

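View pics/top14.png

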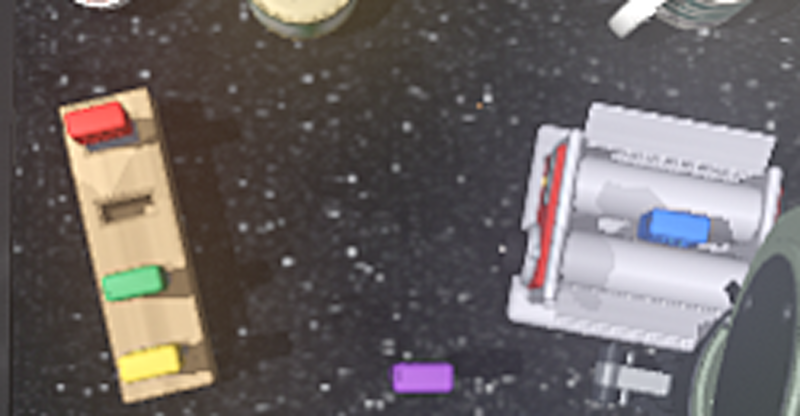

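```bash
python3 -c "
from cell import r
s=r.read_state(); print(s['time'],s['position'],s['contact_force'],s['joint_velocities'])
print(r.finish_job())"
```

```text
48.0 [ 0.47008481 -0.20976524  0.24519463] [ 0.58641281 -0.81780137  0.54146301] [-0.0162428   0.05077212 -0.00537106 -0.12587848 -0.00121536  0.04297722
 -0.00098775]
the job is handed in; nothing more can be done
None
```

I handed the job in at about 48 s of the 72 s allowed. The blue 10 mm leaf is left gripped between the rollers, and I make the gap roughly 7.4 mm. No verdict is reported back.

- **Yellow, 4 mm:** it slid down freely. Nudging it sideways in the gap gave about 3.4 mm of play, so a gap of about 7.4 mm. It is back in its slot.
- **Green, 7 mm:** it was loose, with only 1–2 N of drag. I let it go about 10 mm above the tray and it dropped by itself, so I returned it to its slot.
- **Blue, 10 mm:** the rollers gripped it, with a steady 10 N or so of friction on the way down. I pushed it to the tray, where the force rose to about 14 N, then let it go.

**Last checks:** in the final pictures the blue handle spans about 0.110–0.150 m high, as it should with the tip on the tray. It leans about 0.03 rad. Yellow, green and red sit fully down in their slots, with yellow and green leaning slightly within the slot clearance. The gripper is clear of everything.

**What disagreed or was not measured:**
- **Gap:** the top camera suggested about 6 mm, while the side camera and the force probing gave 7.4 mm. The green drop test settled that it is over 7 mm.
- **Back roller travel:** I did not measure it directly. With a 10 mm leaf in a 7.4 mm gap it should be pushed back about 2.6 mm, under the 3.4 mm limit.
- **Grip after release:** I did not measure the force on the fixed roller once the leaf was let go.

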